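Clear down the jeweller's bench: headbands on the rail, soldering boards on the mat

TASK

Clear down the jeweller's bench: hang every loupe-lamp headband over the steel bar of the rail, lamp box up and one leg of the band on each side of the bar, without letting any fall over, and slide each white soldering board flat along the bench, never lifting it, until it lies lengthwise within one of the yellow-outlined bays of the black mat, one board to a bay. There are three or four headbands and two boards; leave the jar, the hammer and the brass ring cone where they are.

Things in the scene. Friction and masses are not known exactly. Their poses are not given: they have to be found in the camera images.
- hb_blue_box (a point): centre of the blue lamp box (34 x, 30 y, 42 mm tall) atop a headband, maybe absent: black rigid inverted U, 126 mm wide (x), 30 deep (y; 42 at the foot pads), 176 tall, 0.14-0.23 kg, standing on its pads. This point is 155 mm above its feet, 26 above the crown's underside; the band starts 21 below it. The U is open along y, 90 mm clear. Hung, this point is 33 mm above the bar's axis, y along the bar
- hb_green_box (a point): centre of the green lamp box (34 x, 30 y, 42 mm tall) atop a headband, maybe absent: black rigid inverted U, 126 mm wide (x), 30 deep (y; 42 at the foot pads), 176 tall, 0.14-0.23 kg, standing on its pads. This point is 155 mm above its feet, 26 above the crown's underside; the band starts 21 below it. The U is open along y, 90 mm clear. Hung, this point is 33 mm above the bar's axis, y along the bar
- hb_orange_box (a point): centre of the orange lamp box (34 x, 30 y, 42 mm tall) atop a headband, maybe absent: black rigid inverted U, 126 mm wide (x), 30 deep (y; 42 at the foot pads), 176 tall, 0.14-0.23 kg, standing on its pads. This point is 155 mm above its feet, 26 above the crown's underside; the band starts 21 below it. The U is open along y, 90 mm clear. Hung, this point is 33 mm above the bar's axis, y along the bar
- hb_yellow_box (a point): centre of the yellow lamp box (34 x, 30 y, 42 mm tall) atop a headband, maybe absent: black rigid inverted U, 126 mm wide (x), 30 deep (y; 42 at the foot pads), 176 tall, 0.14-0.23 kg, standing on its pads. This point is 155 mm above its feet, 26 above the crown's underside; the band starts 21 below it. The U is open along y, 90 mm clear. Hung, this point is 33 mm above the bar's axis, y along the bar
- board_a_mid (a point): centre (half-way up, 8 mm above the bench) of a white ceramic soldering board: 120 mm long (own x), 60 mm wide (y), 16 mm thick, 0.21 to 0.33 kg, lying flat on the bench; brittle, it is slid and not lifted
- board_b_mid (a point): centre (half-way up, 8 mm above the bench) of a white ceramic soldering board: 120 mm long (own x), 60 mm wide (y), 16 mm thick, 0.21 to 0.33 kg, lying flat on the bench; brittle, it is slid and not lifted
- rail_mid (a point): middle of the fixed rail's steel bar: 14 mm thick, axis level along this point's y, 140 mm above the bench, 320 mm free length between two end posts (16 mm thick, topped by 24 mm brass balls up to 155 mm above the bench), so usable to 155 mm either side of this point; a wooden foot plank 70 mm wide, 12 mm high, runs beneath it
- bay_left (a point): centre, at bench level, of the left one of the two yellow-outlined bays on the black mat let in flush with the bench (no step: boards slide on and off freely). Outline 142 mm along this point's x, 82 mm along y; the two bays lie side by side with centres 124 mm apart along y
- bay_right (a point): centre, at bench level, of the right one of the two yellow-outlined bays on the black mat let in flush with the bench (no step: boards slide on and off freely). Outline 142 mm along this point's x, 82 mm along y; the two bays lie side by side with centres 124 mm apart along y
- jar: bystander: screw-top jar, 60 mm across, 85 mm tall, origin at its underside
- hammer: bystander: bench hammer lying down, 220 mm long along its own x
- mandrel_stand: bystander: brass ring cone on a 70 mm foot, 150 mm tall, origin at its underside
Mind the look-alikes: they are no part of the job. What is shaped like the part that bears hb_green_box but red is not meant.

How it is judged (in metres and radians):
At the end, for the whole second after the job is handed in: Each headband hangs at rest astride the bar, between the posts: lamp box centre within 30 mm of the bar's axis across it, 20 to 45 mm above it, within 0.3 rad of upright. Each board lies flat, at rest in a bay: centre within 16 mm of the bay's along and across, length within 0.2 rad of the bay's (x of hb_blue_box in the frame of rail_mid between -0.03 and 0.03 m and y of hb_blue_box in the frame of rail_mid between -0.155 and 0.155 m and z of hb_blue_box in the frame of rail_mid between 0.02 and 0.045 m and angle between each of hb_blue_box, hb_green_box, hb_orange_box, hb_yellow_box's own z axis and vertical below 0.3 rad and linear speed of each of hb_blue, hb_green, hb_orange, hb_yellow below 0.03 m/s and x of hb_green_box in the frame of rail_mid between -0.03 and 0.03 m and y of hb_green_box in the frame of rail_mid between -0.155 and 0.155 m and z of hb_green_box in the frame of rail_mid between 0.02 and 0.045 m and x of hb_orange_box in the frame of rail_mid between -0.03 and 0.03 m and y of hb_orange_box in the frame of rail_mid between -0.155 and 0.155 m and z of hb_orange_box in the frame of rail_mid between 0.02 and 0.045 m and x of hb_yellow_box in the frame of rail_mid between -0.03 and 0.03 m and y of hb_yellow_box in the frame of rail_mid between -0.155 and 0.155 m and z of hb_yellow_box in the frame of rail_mid between 0.02 and 0.045 m and ((x of board_a_mid in the frame of bay_left between -0.016 and 0.016 m and y of board_a_mid in the frame of bay_left between -0.016 and 0.016 m and angle between the x axis of board_a_mid and the x axis of bay_left, either way round below 0.2 rad) or (x of board_a_mid in the frame of bay_right between -0.016 and 0.016 m and y of board_a_mid in the frame of bay_right between -0.016 and 0.016 m and angle between the x axis of board_a_mid and the x axis of bay_right, either way round below 0.2 rad)) and height (world z) of each of board_a_mid, board_b_mid below 0.014 m and linear speed of each of board_a, board_b below 0.02 m/s and ((x of board_b_mid in the frame of bay_left between -0.016 and 0.016 m and y of board_b_mid in the frame of bay_left between -0.016 and 0.016 m and angle between the x axis of board_b_mid and the x axis of bay_left, either way round below 0.2 rad) or (x of board_b_mid in the frame of bay_right between -0.016 and 0.016 m and y of board_b_mid in the frame of bay_right between -0.016 and 0.016 m and angle between the x axis of board_b_mid and the x axis of bay_right, either way round below 0.2 rad))); the robot touches nothing.
It fails at once if the jar, hammer or ring cone is disturbed (moved more than 30 mm) (distance of any of jar, hammer, mandrel_stand from where it was at the start of the episode above 0.03 m).
It fails at once if a soldering board is lifted off the bench (its centre more than 30 mm up) instead of slid (height (world z) of any of board_a_mid, board_b_mid above 0.03 m).
It fails at once if a headband is tipped over (angle between any of hb_blue_box, hb_green_box, hb_orange_box, hb_yellow_box's own z axis and vertical above 1 rad).
Of hb_blue, hb_green, hb_orange, hb_yellow only 3 to 4 are there at a start; the rules pass over those that are not, and their reading is None.
At some moment in a run one of board_a, board_b may be knocked a few centimetres aside while the robot is not near it.
It also fails if it takes over 210 s, if anything falls off the work surface, if the arm or the gripper's body presses on something with over 40 N, if the wrist force passes 120 N, or if a joint passes its speed limit or range.

ROBOT

A 6-joint arm with a two-finger parallel gripper is mounted at the origin on the work surface. World frame = base frame: x ahead of the robot, y to its left, z up, the work surface at z = 0. Lengths are in mm, angles in degrees, forces in N, time in s.
With the tool pointing down it reaches from about 350 to 850 mm from the base axis. Payload 8.1 kg.
Tool frame: the origin (TCP) lies midway between the tips of the shut fingers; the grasp point (between the pads) lies 19 mm behind it (hold_point_z is the distance from the TCP to the grasp point, in mm); z points along the fingers, y is the direction in which the jaws open and shut (so a half turn about z gives the same grasp; the last joint's range is limited). The gripper opens to 85 mm and grips with 20 to 120 N. Pads are 22 mm wide; open, the fingers measure 114 mm over their backs; the gripper's body (76 mm by 85 mm) begins 54 mm behind the grasp point. The pads swing forward as they close: fully open they stand 13 mm farther back than shut.
Start: joints at [70.68, 7.471, 85.268, -0, 87.261, -4.893], TCP at [149.466, 581.09, 231.292] pointing down, gripper open.
Joint ranges: [-169.43, 169.43], [-51.17, 129.36], [1.28, 143.12], [-76.62, 256.62], [0, 156.53], [-152.29, 152.29]. Speed limits (degrees/s): [136.94, 136.94, 159.86, 180, 180, 180].

INTERFACE

Orientations are given as [roll, pitch, yaw] about the fixed x, y, z axes, in that order (R = Rz(yaw) Ry(pitch) Rx(roll)).
In Python, from bench import sense, snapshot, camera_params, hand_in, hold_point_z gives the robot as it stands.
- The arm moves only by the tool servo_tool, never from a script. Its argument "motion" is a list of rows, each a list of 7 numbers: the finger opening in mm, from 0 to 85.4, then the shift along the tool's x, y, z in mm, then the turn, a rotation vector about the tool's x, y, z in rad. A call has 1 to 10 rows; each row shifts and turns the pose as measured when the row begins, along the tool's axes as they then stand; what a row does not reach is not made up. A row lasts 1/10 s, in which the tool goes at most 50 mm and 8.59 degrees, less where a joint would pass 70% of its speed; a pose out of reach is approached as far as the arm can. A call with a gripper value outside its range is refused whole. The fingers move at their own pace and stop on an object; "force" is the grip in N (left out, the last holds). Time passes only in rows, so rows that do not move let the fingers close. It gives the time, the measured TCP pose, the force and the opening at its end, in the units of the state.
- sense(): the state, without advancing time (a new reading comes with each control period).
- snapshot(name): name is "side" or "top"; returns the picture (384x512x3 uint8, blue, green, red); there is no depth.
- camera_params(name): a dict with "fx", "fy", "cx", "cy" (pixels), "D" ([k1, k2, p1, p2, k3] as OpenCV has them; the pictures are not rectified), "R" (3x3) and "t" (3): a world point X has camera coordinates R X + t. Camera axes: x right, y down, z forward; pixel columns grow to the right and rows downward; lengths in mm; the calibration is good to about 2 mm. A picture is of the moment at which its call begins. camera_params takes no time and is no camera call.
- hand_in(): hands the job in, once; it reports no verdict.
The state is a dict: "time": time; "joint_pos": joint angles; "qd": joint speeds; "joint_efforts": joint torques, N m; "tool_pos": TCP position; "tcp_rot": TCP orientation; "ft_force": force on the tool from outside, world axes, zero at the start; "wrist_torque": the same for the moment, N m; "finger_gap": finger opening in mm.
Only numpy, scipy, OpenCV 4.12 (cv2) and the standard library are available. Lean on these libraries where they do the work, as an engineer would, in place of code of your own. Each camera call takes 0.05 s, during which the arm holds its last target. There are 200 camera calls.

## Working session

There is one attempt and no reset: what is moved stays moved. The work goes in short steps, Python scripts to look and compute and a tool call to move; the robot and the scene stay as the last step left them, time stands still between calls to the robot, and variables do not carry over. Pictures are saved under pics/ and viewed, about 12 in all and at most 16, crops included, and the job is handed in when it is done.

Besides the shell and the picture viewer there is one more tool, called after "Request:" as a command line: name --pt "numbers of a row" for each row, then --argument value for the rest. servo_tool: Moves the arm, as the interface text tells. Its arguments: {"type":"object","properties":{"motion":{"type":"array"},"force":{"type":"number"}},"required":["motion"]}

```bash
mkdir -p pics; ls
python3 - <<'E'
from bench import *
import cv2,numpy as np
for n in("top","side"):
    cv2.imwrite(f"pics/{n}0.png",snapshot(n)); p=camera_params(n)
    R=np.array(p["R"]);t=np.array(p["t"]);print(n,p["fx"],p["fy"],p["cx"],p["cy"],p["D"],"C",(-R.T@t).round(0),R.round(2).tolist())
s=sense();print(s)
E
```

```text
pics
top 424.44669611250737 424.44669611250737 253.48828467728416 189.29050942159867 [-0.05456263  0.          0.          0.          0.        ] C [ 386.  -51. 1662.] [[0.01, -1.0, -0.02], [-0.99, -0.01, -0.1], [0.1, 0.02, -0.99]]
side 461.7940295572799 461.7940295572799 252.5111233278767 185.61949377312567 [-0.16139998  0.          0.          0.          0.        ] C [  307. -1075.  1269.] [[0.98, -0.18, 0.02], [-0.12, -0.72, -0.68], [0.13, 0.67, -0.73]]
{'time': 0.1, 'joint_pos': array([ 7.06817554e+01,  7.51313513e+00,  8.53221542e+01, -3.80460866e-03,
        8.72615980e+01, -4.89471075e+00]), 'qd': array([-0.08235287, -0.07207671, -0.14223755, -0.07313176,  0.04906799,
        0.15155439]), 'joint_efforts': array([ 2.78691732e-04, -5.70949030e+01, -5.01942623e+01, -2.27112687e-04,
        8.15882406e-03, -1.25097245e-05]), 'tool_pos': array([149.30789563, 580.61777621, 230.33327599]), 'tcp_rot': array([-1.79903142e+02, -4.48080746e-03,  1.65576647e+02]), 'ft_force': array([ 0.38129629, -0.17166802,  0.77083735]), 'wrist_torque': array([ 0.05747928, -0.04843704,  0.03113322]), 'finger_gap': 85.6827816613669}
```

View pics/top0.png

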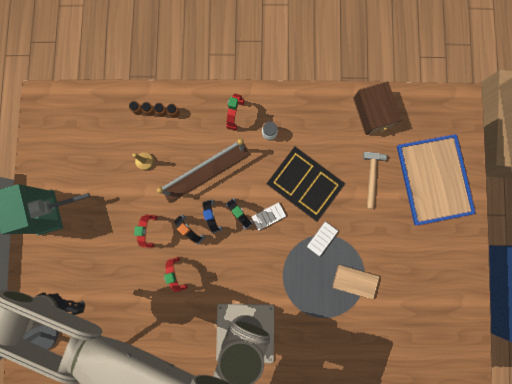

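View pics/side0.png

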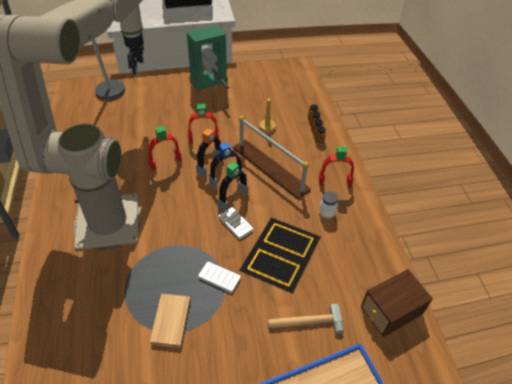

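Top: three black headbands with boxes orange (187,229), blue (210,215) and green (238,209). Red look-alikes at (235,110), (145,232) and (175,275). Boards at (268,216) and (322,238), rail from (160,189) to (240,147), mat centre at (306,183). The side view agrees and shows no yellow box.

```bash
cat > h.py <<'E'
from bench import *
import cv2,numpy as np
def ray(n,uv):
    p=camera_params(n);K=np.array([[p["fx"],0,p["cx"]],[0,p["fy"],p["cy"]],[0,0,1]]);R=np.array(p["R"]);t=np.array(p["t"])
    q=cv2.undistortPoints(np.array(uv,float).reshape(-1,1,2),K,np.array(p["D"])).reshape(-1,2)
    d=np.c_[q,np.ones(len(q))]@R
    return -R.T@t,d
def plane(n,uv,z):
    C,d=ray(n,uv);return (C+d*((z-C[2])/d[:,2])[:,None])
def proj(n,X):
    p=camera_params(n);K=np.array([[p["fx"],0,p["cx"]],[0,p["fy"],p["cy"]],[0,0,1]])
    return cv2.projectPoints(np.array(X,float).reshape(-1,1,3),cv2.Rodrigues(np.array(p["R"]))[0],np.array(p["t"]),K,np.array(p["D"]))[0].reshape(-1,2)
def tri(u,v): # top px, side px
    A=np.zeros((3,3));b=np.zeros(3)
    for n,x in(("top",u),("side",v)):
        C,d=ray(n,[x]);d=d[0]/np.linalg.norm(d[0]);M=np.eye(3)-np.outer(d,d);A+=M;b+=M@C
    return np.linalg.solve(A,b)
COL={"orange":((5,160,120),(17,255,255)),"blue":((105,120,60),(125,255,255)),"green":((55,80,50),(85,255,255)),"yellow":((20,140,110),(32,255,255))}
def blobs(im,c,lo=15,hi=4000):
    h=cv2.cvtColor(im,cv2.COLOR_BGR2HSV);m=cv2.inRange(h,*COL[c])
    n,l,s,ce=cv2.connectedComponentsWithStats(m)
    return [(ce[i].round(1).tolist(),int(s[i,4])) for i in range(1,n) if lo<s[i,4]<hi]
def boards(im,z=16,n="top"):
    h=cv2.cvtColor(im,cv2.COLOR_BGR2HSV);m=cv2.inRange(h,(0,0,165),(180,45,255))
    m=cv2.morphologyEx(m,cv2.MORPH_CLOSE,np.ones((5,5)))
    out=[]
    for c in cv2.findContours(m,0,2)[0]:
        if 150<cv2.contourArea(c)<1500:
            P=plane(n,c.reshape(-1,2),z)[:,:2].astype(np.float32)
            (a,b),(w,hh),ang=cv2.minAreaRect(P)
            if w<hh: ang+=90;w,hh=hh,w
            out.append((round(a),round(b),round(w),round(hh),round(ang%180)))
    return out
E
python3 - <<'E'
from h import *
T=snapshot("top");S=snapshot("side")
for c in COL: print(c,blobs(T,c),blobs(S,c))
print(boards(T),boards(S,16,"side"))
cv2.imwrite("pics/t1.png",cv2.resize(T[130:300,120:380],None,fx=3,fy=3,interpolation=2))
cv2.imwrite("pics/s1.png",cv2.resize(S[80:330,120:380],None,fx=2.4,fy=2.4,interpolation=2))
E
```

```text
orange [([182.5, 229.0], 82)] [([296.4, 63.8], 29), ([266.4, 71.6], 133), ([247.2, 69.0], 46), ([307.4, 72.6], 39), ([305.1, 88.3], 342), ([244.2, 77.5], 30), ([183.8, 86.1], 134), ([282.4, 81.3], 36), ([167.7, 76.5], 22), ([153.7, 84.9], 69), ([237.4, 81.4], 18), ([76.3, 86.1], 135), ([256.1, 81.7], 19), ([134.1, 96.0], 66), ([242.6, 91.5], 34), ([255.0, 91.4], 59), ([166.2, 91.1], 19), ([236.3, 101.7], 117), ([269.1, 95.4], 51), ([74.6, 102.1], 92), ([313.8, 98.6], 20), ([174.9, 111.8], 254), ([92.2, 106.3], 110), ([149.5, 108.2], 158), ([253.3, 103.8], 60), ([63.2, 102.4], 30), ([121.2, 114.0], 224), ([277.6, 109.9], 81), ([324.6, 104.4], 37), ([104.6, 111.7], 43), ([290.4, 107.6], 28), ([58.5, 110.2], 40), ([242.3, 107.1], 17), ([260.5, 113.8], 43), ([304.7, 115.0], 61), ([333.7, 111.6], 16), ([82.2, 115.4], 35), ([192.3, 134.4], 574), ([217.9, 124.2], 89), ([244.4, 114.5], 21), ([321.9, 115.5], 16), ([63.6, 120.6], 77), ([91.5, 118.3], 26), ([231.5, 118.1], 31), ([288.5, 122.7], 83), ([330.7, 125.3], 23), ([138.1, 126.7], 81), ([150.0, 124.2], 32), ([229.4, 132.2], 70), ([341.8,
[... 5200 characters left out ...]
 [([433.6, 180.5], 771), ([207.8, 214.4], 87), ([501.3, 287.3], 1383)] [([223.4, 149.1], 88), ([326.6, 364.8], 533)]
green [([232.4, 102.8], 88), ([21.5, 211.0], 1630), ([34.1, 189.6], 16), ([237.0, 211.6], 85), ([138.5, 230.4], 67), ([169.6, 277.6], 83)] [([206.1, 55.1], 1510), ([200.8, 106.8], 53), ([160.4, 132.4], 88), ([341.1, 152.5], 90), ([232.0, 169.3], 120)]
yellow [([293.0, 173.7], 201), ([317.8, 193.6], 212)] [([266.9, 125.8], 104), ([288.7, 239.7], 335), ([273.1, 267.1], 363)]
[(-145, 833, 270, 28, 70), (78, 23, 118, 56, 91), (3, 822, 345, 101, 70), (363, -290, 121, 61, 143), (456, -98, 83, 61, 117)] [(362, -292, 124, 65, 144), (456, -104, 79, 62, 119), (391, 1557, 551, 380, 179)]
```

View pics/t1.png

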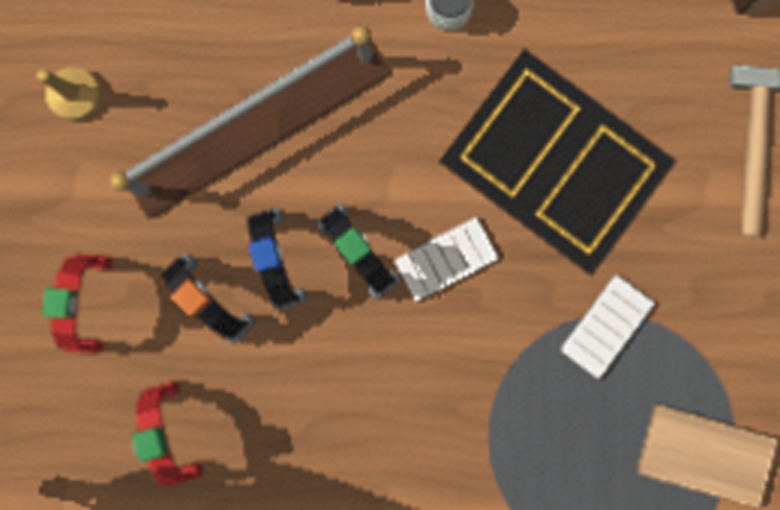

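View pics/s1.png

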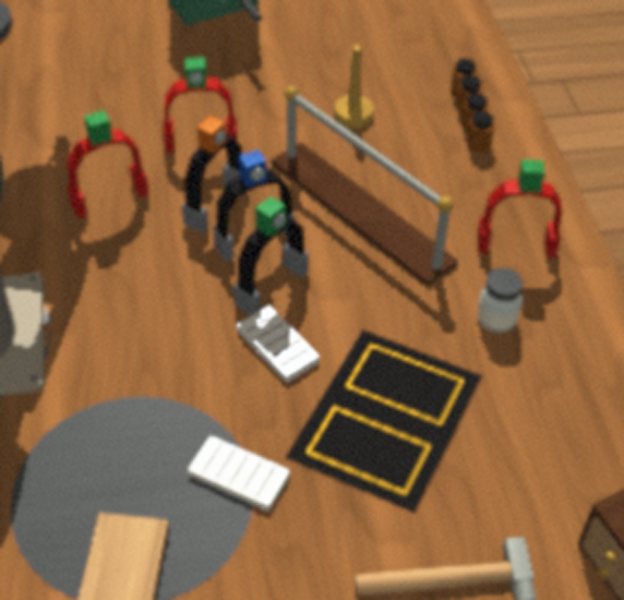

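Crops (3x top, 2.4x side): the three black bands stand clear of each other and of the rail. The green band's shadow falls on the near board, whose crop corners are (397,265), (480,218), (500,255) and (418,300). The other board's crop corners are (560,350), (617,275), (656,302) and (600,378).

Run:
```python
from h import *
f=lambda P:[(x/3+120,y/3+130) for x,y in P]
for c,u,v,e in(("orange",(182.7,229),(208,135.2),[(180,268),(240,328)]),("blue",(207.8,214.4),(225,149.9),[(265,215),(290,298)]),("green",(237,211.6),(233,170),[(333,212),(380,288)])):
    X=tri(u,v);E=plane("top",f(e),110);d=E[1]-E[0]
    print(c,X.round(),"plane155",plane("top",[u],155)[0].round(),"yaw x",np.degrees(np.arctan2(d[1],d[0])).round(),"len",np.linalg.norm(d).round())
B=plane("top",f([(360,34),(119,180)]),146);d=B[1]-B[0];print("balls",B.round(),np.linalg.norm(d),"mid",B.mean(0).round(1),"yaw",np.degrees(np.arctan2(d[1],d[0])))
Sb=[(445/2.4+120,202/2.4+80),(291/2.4+120,92/2.4+80)]
for a,b in zip(f([(360,34),(119,180)]),Sb):print("tri ball",tri(a,b).round())
T=snapshot("top");h=cv2.cvtColor(T,cv2.COLOR_BGR2HSV);m=cv2.inRange(h,*COL["yellow"])
n,l,s,ce=cv2.connectedComponentsWithStats(m)
for i in range(1,n):
    if s[i,4]>100:
        ys,xs=np.where(l==i);P=plane("top",np.c_[xs,ys],0)[:,:2].astype(np.float32);print("bay",cv2.minAreaRect(P))
print("boardb",cv2.minAreaRect(plane("top",f([(397,265),(480,218),(500,255),(418,300)]),14)[:,:2].astype(np.float32)))
print("boarda",cv2.minAreaRect(plane("top",f([(560,350),(617,275),(656,302),(600,378)]),14)[:,:2].astype(np.float32)))
print("cone foot,jar",plane("top",f([(72,93),(450,10)]),0).round())
print("hammer",plane("top",[(374,156),(372,205)],0).round())
```

```text
orange [392. 224. 153.] plane155 [391. 224. 155.] yaw x -134.0 len 104.0
blue [444. 136. 152.] plane155 [444. 135. 155.] yaw x -162.0 len 106.0
green [457.  32. 151.] plane155 [456.  32. 155.] yaw x -147.0 len 109.0
balls [[712.  26. 146.]
 [530. 313. 146.]] 339.7458009435558 mid [621.  169.5 146. ] yaw 122.25498787866826
tri ball [712.  26. 146.]
tri ball [531. 314. 144.]
bay ((614.5573120117188, -177.68408203125), (89.3756332397461, 149.19778442382812), 53.57463836669922)
bay ((540.8531494140625, -277.6012878417969), (88.98905944824219, 149.60906982421875), 53.90932083129883)
boardb ((444.666748046875, -87.50975799560547), (54.298065185546875, 123.50491333007812), 30.2478084564209)
boarda ((362.2069091796875, -292.93048095703125), (62.11339569091797, 123.84951782226562), 53.622596740722656)
cone foot,jar [[660. 416.   0.]
 [777. -86.   0.]]
hammer [[ 690. -499.    0.]
 [ 495. -489.    0.]]
```

```bash
cat >> h.py <<'E'
from scipy.spatial.transform import Rotation as Ro
def plan(x,y,z,yaw):
    s=sense();R=Ro.from_euler("xyz",s["tcp_rot"],degrees=True)
    d=R.inv().apply(np.array([x,y,z])-s["tool_pos"])
    r=(R.inv()*Ro.from_euler("xyz",[180,0,yaw],degrees=True)).as_rotvec()
    print("t",round(s["time"],2),"pos",s["tool_pos"].round(1),"rot",s["tcp_rot"].round(1),"j",s["joint_pos"].round(),"gap",round(s["finger_gap"],1),"F",s["ft_force"].round(1))
    print("shift",d.round(1),"rotvec",r.round(3))
E
python3 - <<'E'
from h import *
plan(391,224,240,136)
E
```

```text
t 0.25 pos [149.4 580.8 230.8] rot [-179.9   -0.   165.6] j [71.  7. 85.  0. 87. -5.] gap 85.3 F [-0.1 -0.4  0.1]
shift [-322.9 -285.4   -9. ] rotvec [-0.001  0.     0.516]
```

Request:
servo_tool --pt "85 -32 -28.5 -1 0 0 0" --pt "85 -32 -28.5 -1 0 0 0" --pt "85 -32 -28.5 -1 0 0 0" --pt "85 -32 -28.5 -1 0 0 0" --pt "85 -32 -28.5 -1 0 0 0" --pt "85 -32 -28.5 -1 0 0 0" --pt "85 -32 -28.5 -1 0 0 0" --pt "85 -32 -28.5 -1 0 0 0" --pt "85 -32 -28.5 -1 0 0 0" --pt "85 -32 -28.5 -1 0 0 0"

```text
time: 1.25
tool_pos: [392.9, 215.8, 239.2]
tcp_rot: [-179.9, 0.0, 166.1]
ft_force: [0.6, 1.0, -0.4]
finger_gap: 85.0
```

Request:
servo_tool --pt "85 0 0 0 0 0 0.13" --pt "85 0 0 0 0 0 0.13" --pt "85 0 0 0 0 0 0.13" --pt "85 0 0 0 0 0 0.13" --pt "85 0 0 0 0 0 0"

```text
time: 1.75
tool_pos: [396.6, 208.9, 239.4]
tcp_rot: [-179.9, 0.2, 134.8]
ft_force: [0.5, 0.1, 0.8]
finger_gap: 85.0
```

Run:
```python
from h import *
plan(391,224,142,136)
T=snapshot("top");cv2.imwrite("pics/t2.png",cv2.resize(T[150:280,100:290],None,fx=4,fy=4,interpolation=2))
```

```text
t 1.75 pos [396.6 208.9 239.4] rot [-179.9    0.2  134.8] j [ 21. -17. 107.  -0.  89. -23.] gap 85.0 F [0.5 0.1 0.8]
shift [14.9  6.8 97.4] rotvec [-0.001  0.003 -0.021]
```

View pics/t2.png

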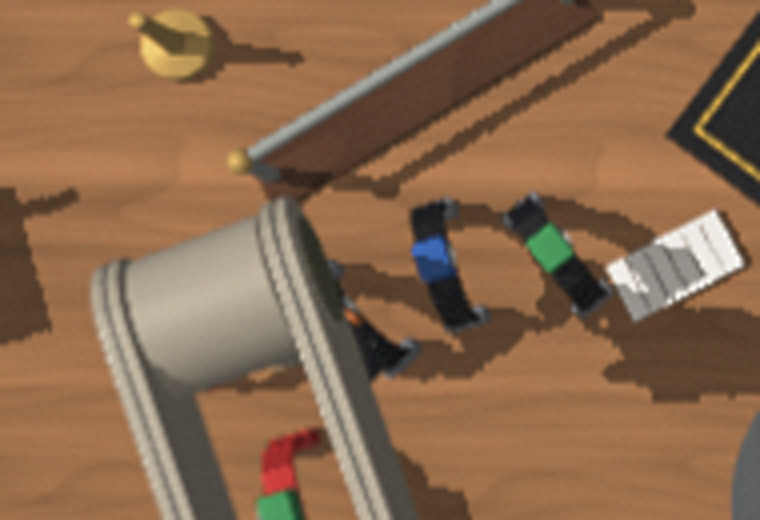

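The arm hides the orange box from above, so I'll go by the earlier two-view fix. I'll align, then descend slowly.

Request:
servo_tool --pt "85 7 3.5 15 0 0 -0.02" --pt "85 6 3 15 0 0 0" --pt "85 0 0 5 0 0 0" --pt "85 0 0 0 0 0 0"

```text
time: 2.2
tool_pos: [390.8, 224.1, 200.9]
tcp_rot: [-179.9, 0.1, 137.1]
ft_force: [-0.2, 0.5, 0.6]
finger_gap: 85.2
```

Run:
```python
from h import *
plan(391,224,142,136)
T=snapshot("side");cv2.imwrite("pics/s2.png",cv2.resize(T[60:220,120:300],None,fx=4,fy=3.75,interpolation=2))
```

```text
t 2.2 pos [390.8 224.1 200.9] rot [-1.799e+02  1.000e-01  1.371e+02] j [ 23. -15. 110.  -0.  85. -24.] gap 85.2 F [-0.2  0.5  0.6]
shift [-0.1  0.2 58.9] rotvec [-0.001  0.003  0.019]
```

View pics/s2.png

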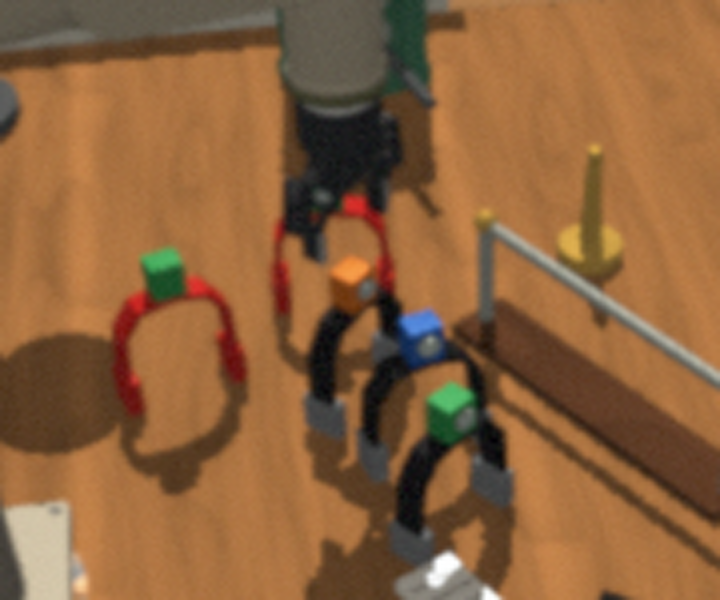

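The fingers straddle the orange box (crop 352,283). Descending and gripping.

Request:
servo_tool --pt "85 0 0 20 0 0 0" --pt "85 0 0 15 0 0 0" --pt "85 0 0 12 0 0 0" --pt "85 0 0 8 0 0 0.01" --pt "85 0 0 3 0 0 0" --pt "85 0 0 0 0 0 0"

```text
time: 2.85
tool_pos: [392.2, 224.3, 142.3]
tcp_rot: [179.9, 0.2, 136.6]
ft_force: [-1.0, -0.6, -0.3]
finger_gap: 85.3
```

Request:
servo_tool --pt "20 0 0 0 0 0 0" --pt "20 0 0 0 0 0 0" --pt "20 0 0 0 0 0 0" --pt "20 0 0 0 0 0 0" --pt "20 0 0 0 0 0 0" --pt "20 0 0 0 0 0 0" --pt "20 0 0 0 0 0 0" --pt "20 0 0 0 0 0 0" --force 40

```text
time: 3.65
tool_pos: [393.1, 224.6, 143.9]
tcp_rot: [179.8, 0.3, 136.6]
ft_force: [-0.3, -1.0, -0.9]
finger_gap: 33.7
```

Request:
servo_tool --pt "20 0 0 -10 0 0 0" --pt "20 0 0 -20 0 0 0" --pt "20 0 0 -25 0 0 0" --pt "20 0 0 -25 0 0 0" --pt "20 0 0 -25 0 0 0" --pt "20 0 0 -25 0 0 0" --pt "20 0 0 -25 0 0 0" --pt "20 0 0 -20 0 0 0" --pt "20 0 0 -10 0 0 0" --pt "20 0 0 0 0 0 0"

```text
time: 4.65
tool_pos: [390.7, 224.3, 341.5]
tcp_rot: [179.7, 0.3, 136.7]
ft_force: [0.6, -0.2, -2.5]
finger_gap: 33.6
```

Run:
```python
from h import *
plan(573,246,325,122.3)
T=snapshot("side");cv2.imwrite("pics/s3.png",cv2.resize(T[20:220,140:340],None,fx=3,fy=3,interpolation=2))
```

```text
t 4.65 pos [390.7 224.3 341.5] rot [179.7   0.3 136.7] j [ 23. -17.  97.  -0. 100. -23.] gap 33.6 F [ 0.6 -0.2 -2.5]
shift [-117.6  140.8   17.7] rotvec [0.005 0.004 0.251]
```

View pics/s3.png

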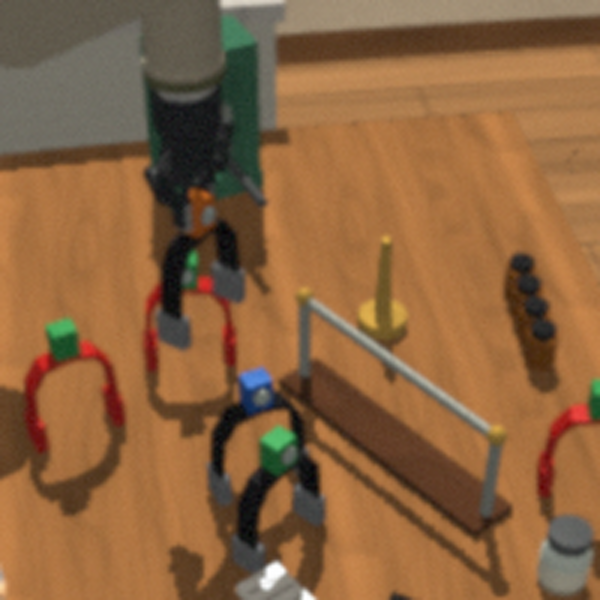

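The orange band is held upright with its feet about 198 mm up. Moving it over the bar.

Request:
servo_tool --pt "20 -8 10 0 0 0 0" --pt "20 -14 17 0 0 0 0" --pt "20 -17 20 0 0 0 0" --pt "20 -17 20 0 0 0 0" --pt "20 -17 20 0 0 0 0" --pt "20 -17 20 0 0 0 0" --pt "20 -14 17 0 0 0 0" --pt "20 -8 10 0 0 0 0" --pt "20 -3 4 0 0 0 0" --pt "20 0 0 0 0 0 0"

```text
time: 5.7
tool_pos: [570.2, 244.6, 322.3]
tcp_rot: [-179.0, -0.4, 136.7]
ft_force: [-0.8, 0.0, -2.0]
finger_gap: 33.5
```

Request:
servo_tool --pt "20 0 0 0 0 0 0.08" --pt "20 0 0 0 0 0 0.1" --pt "20 0 0 0 0 0 0.07" --pt "20 0 0 0 0 0 0" --pt "20 0 0 0 0 0 0"

```text
time: 6.2
tool_pos: [566.1, 244.4, 319.3]
tcp_rot: [-178.6, -0.2, 122.0]
ft_force: [0.9, -0.7, -1.5]
finger_gap: 33.5
```

Run:
```python
from h import *
plan(573,246,165,122.3)
T=snapshot("side");cv2.imwrite("pics/s4.png",cv2.resize(T[20:220,140:340],None,fx=3,fy=3,interpolation=2))
T=snapshot("side")
h=cv2.cvtColor(T,cv2.COLOR_BGR2HSV)
```

```text
t 6.2 pos [566.1 244.4 319.3] rot [-178.6   -0.2  122. ] j [ 19.  10.  73.  -0.  98. -13.] gap 33.5 F [ 0.9 -0.7 -1.5]
shift [ -2.9  10.5 154.1] rotvec [-0.025 -0.004 -0.004]
```

View pics/s4.png

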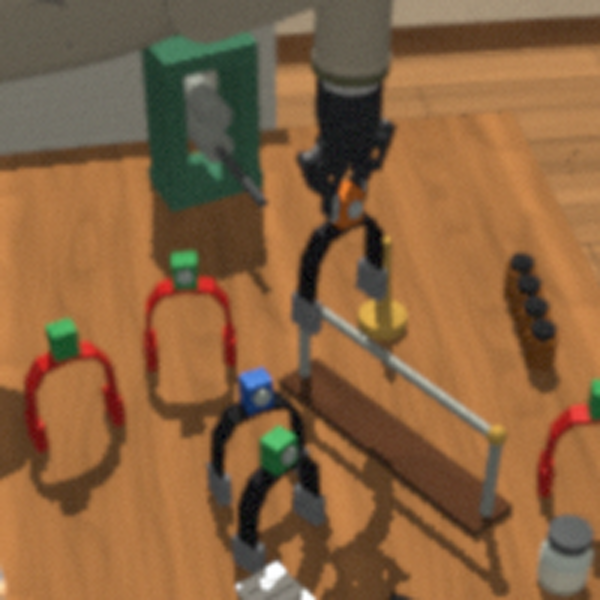

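The band is over the bar near its left end, short by about 10 mm across. Correcting and starting down.

Request:
servo_tool --pt "20 -2 5 0 -0.025 0 0" --pt "20 -1 5 5 0 0 0" --pt "20 0 0 15 0 0 0" --pt "20 0 0 20 0 0 0" --pt "20 0 0 20 0 0 0" --pt "20 0 0 20 0 0 0" --pt "20 0 0 15 0 0 0" --pt "20 0 0 10 0 0 0" --pt "20 0 0 0 0 0 0"

```text
time: 7.2
tool_pos: [576.3, 247.4, 203.7]
tcp_rot: [-180.0, -0.2, 122.2]
ft_force: [0.1, -0.4, -1.3]
finger_gap: 33.4
```

Run:
```python
from h import *
plan(573,246,163,122.3)
T=snapshot("side");print(blobs(T,"orange",60,300)[:3])
```

```text
t 7.2 pos [576.3 247.4 203.7] rot [-180.    -0.2  122.2] j [ 18.  12.  83.   0.  85. -14.] gap 33.4 F [ 0.1 -0.4 -1.3]
shift [ 0.4 -3.5 40.8] rotvec [-0.    -0.004 -0.001]
[([176.1, 142.2], 116), ([163.2, 152.5], 184), ([322.8, 166.0], 122)]
```

Request:
servo_tool --pt "20 0 -3 10 0 0 0" --pt "20 0 0 10 0 0 0" --pt "20 0 0 10 0 0 0" --pt "20 0 0 6 0 0 0" --pt "20 0 0 3 0 0 0" --pt "20 0 0 2 0 0 0" --pt "20 0 0 0 0 0 0"

```text
time: 7.95
tool_pos: [575.7, 246.6, 163.6]
tcp_rot: [179.6, -0.2, 122.2]
ft_force: [-0.6, 0.7, -1.1]
finger_gap: 33.3
```

Request:
servo_tool --pt "20 0 0 2 0 0 0" --pt "20 0 0 2 0 0 0" --pt "20 0 0 1 0 0 0" --pt "20 0 0 0 0 0 0"

```text
time: 8.35
tool_pos: [576.4, 246.9, 161.9]
tcp_rot: [179.5, -0.1, 122.2]
ft_force: [-0.5, -0.1, -1.7]
finger_gap: 33.7
```

Request:
servo_tool --pt "20 0 0 3 0 0 0" --pt "20 0 0 2 0 0 0" --pt "20 0 0 1 0 0 0" --pt "20 0 0 0 0 0 0"

```text
time: 8.75
tool_pos: [576.9, 247.1, 161.8]
tcp_rot: [179.4, -0.1, 122.2]
ft_force: [-0.2, -0.2, -1.4]
finger_gap: 33.5
```

Run:
```python
from h import *
plan(573,246,163,122.3)
T=snapshot("side");cv2.imwrite("pics/s5.png",cv2.resize(T[80:200,200:340],None,fx=5,fy=5,interpolation=2))
```

```text
t 8.75 pos [576.9 247.1 161.8] rot [ 1.794e+02 -1.000e-01  1.222e+02] j [ 18.  13.  86.   0.  80. -14.] gap 33.5 F [-0.2 -0.2 -1.4]
shift [ 1.2 -3.9 -1.2] rotvec [ 0.011 -0.001 -0.001]
```

View pics/s5.png

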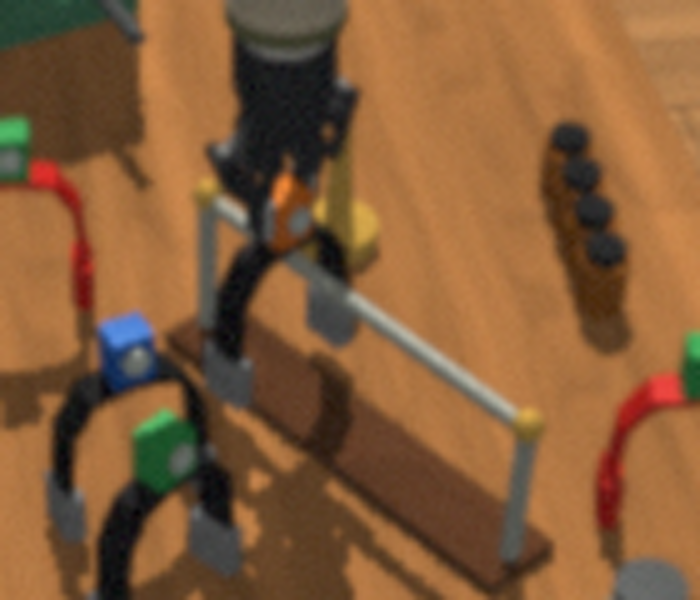

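It is astride the bar but the weight is still on the gripper, so a little lower.

Request:
servo_tool --pt "20 0 0 4 0 0 0" --pt "20 0 0 4 0 0 0"

```text
time: 9.0
tool_pos: [577.3, 247.3, 161.4]
tcp_rot: [179.2, -0.0, 122.3]
ft_force: [-19.8, -7.0, 31.2]
finger_gap: 33.3
```

Request:
servo_tool --pt "20 0 0 -1 0 0 0" --pt "34 0 0 0 0 0 0" --pt "45 0 0 0 0 0 0" --pt "60 0 0 0 0 0 0" --pt "85 0 0 0 0 0 0" --pt "85 0 0 0 0 0 0" --pt "85 0 0 0 0 0 0"

```text
time: 9.7
tool_pos: [578.0, 247.5, 161.8]
tcp_rot: [179.2, 0.0, 122.3]
ft_force: [0.1, 0.5, 0.2]
finger_gap: 84.7
```

Request:
servo_tool --pt "85 0 0 -10 0 0 0" --pt "85 0 0 -20 0 0 0" --pt "85 0 0 -30 0 0 0" --pt "85 0 0 -20 0 0 0" --pt "85 0 0 0 -0.01 0 0"

```text
time: 10.2
tool_pos: [576.4, 246.7, 245.6]
tcp_rot: [178.7, -0.0, 122.3]
ft_force: [0.4, -0.5, 0.2]
finger_gap: 84.8
```

Run:
```python
from h import *
plan(444,135,240,108)
T=snapshot("side");cv2.imwrite("pics/s6.png",cv2.resize(T[80:200,200:340],None,fx=4,fy=4,interpolation=2))
```

```text
t 10.2 pos [576.4 246.7 245.6] rot [178.7  -0.  122.3] j [ 18.  10.  81.   0.  88. -14.] gap 84.8 F [ 0.4 -0.5  0.2]
shift [ -23.8 -171.7    1.6] rotvec [ 0.023 -0.003  0.249]
```

View pics/s6.png

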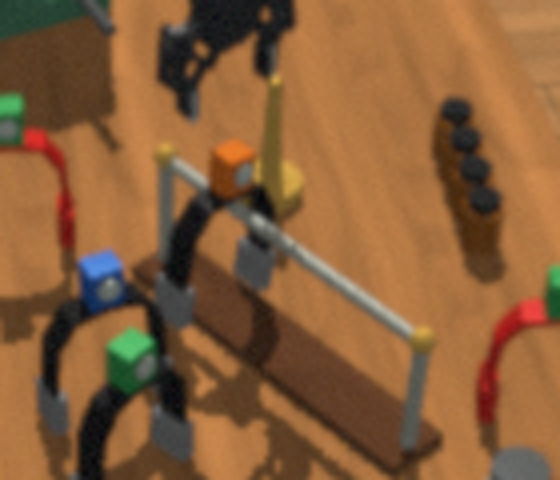

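Orange hangs upright on the bar (crop 233,168). Now blue.

Request:
servo_tool --pt "85 -2 -12 0 0.023 0 0" --pt "85 -4 -28 0 0 0 0" --pt "85 -5 -38 0 0 0 0" --pt "85 -5 -38 0 0 0 0" --pt "85 -4 -30 0 0 0 0" --pt "85 -3 -18 0 0 0 0" --pt "85 0 0 0 0 0 0.1" --pt "85 0 0 0 0 0 0.1" --pt "85 0 0 0 0 0 0.05" --pt "85 0 0 0 0 0 0"

```text
time: 11.25
tool_pos: [431.8, 130.0, 227.7]
tcp_rot: [-178.0, 0.0, 107.3]
ft_force: [0.5, 0.1, 0.3]
finger_gap: 84.9
```

Run:
```python
from h import *
plan(444,135,142,108)
```

```text
t 11.25 pos [431.8 130.  227.7] rot [-178.     0.   107.3] j [ 10. -14. 106.  -0.  90.  -7.] gap 84.9 F [0.5 0.1 0.3]
shift [ 1.2 16.1 85.2] rotvec [-0.035  0.    -0.011]
```

Request:
servo_tool --pt "85 0 7 0 -0.035 0 -0.01" --pt "85 1 6 8 0 0 0" --pt "85 0 0 15 0 0 0" --pt "85 0 0 0 0 0 0"

```text
time: 11.65
tool_pos: [441.2, 134.0, 198.7]
tcp_rot: [-179.6, -0.0, 108.2]
ft_force: [-0.3, 0.0, -0.5]
finger_gap: 85.1
```

Run:
```python
from h import *
plan(444,135,142,108)
T=snapshot("side");print(blobs(T,"blue"))
```

```text
t 11.65 pos [441.2 134.  198.7] rot [-179.6   -0.   108.2] j [ 11. -13. 109.  -0.  85.  -8.] gap 85.1 F [-0.3  0.  -0.5]
shift [ 0.1  3.4 56.7] rotvec [-0.008 -0.     0.003]
[([224.3, 149.7], 85), ([326.6, 364.8], 526)]
```

Blue hasn't moved. Descending and gripping.

Request:
servo_tool --pt "85 0 3 18 -0.008 0 0" --pt "85 0 0 15 0 0 0" --pt "85 0 0 12 0 0 0" --pt "85 0 0 8 0 0 0" --pt "85 0 0 3 0 0 0" --pt "85 0 0 0 0 0 0"

```text
time: 12.3
tool_pos: [444.0, 134.9, 140.6]
tcp_rot: [-179.9, -0.0, 108.2]
ft_force: [-0.5, -0.7, 0.2]
finger_gap: 85.2
```

Request:
servo_tool --pt "20 0 0 0 0 0 0" --pt "20 0 0 0 0 0 0" --pt "20 0 0 0 0 0 0" --pt "20 0 0 0 0 0 0" --pt "20 0 0 0 0 0 0" --pt "20 0 0 0 0 0 0" --pt "20 0 0 0 0 0 0" --pt "20 0 0 0 0 0 0" --force 40

```text
time: 13.1
tool_pos: [445.0, 135.1, 142.5]
tcp_rot: [179.9, 0.0, 108.2]
ft_force: [0.6, 0.7, -1.3]
finger_gap: 33.4
```

Request:
servo_tool --pt "20 0 0 -10 0 0 0" --pt "20 0 0 -20 0 0 0" --pt "20 0 0 -25 0 0 0" --pt "20 0 0 -25 0 0 0" --pt "20 0 0 -25 0 0 0" --pt "20 0 0 -25 0 0 0" --pt "20 0 0 -25 0 0 0" --pt "20 0 0 -20 0 0 0" --pt "20 0 0 -10 0 0 0" --pt "20 0 0 0 0 0 0"

```text
time: 14.1
tool_pos: [443.4, 134.8, 339.9]
tcp_rot: [179.9, 0.0, 108.2]
ft_force: [0.6, 0.0, -1.0]
finger_gap: 33.5
```

Run:
```python
from h import *
plan(621,170,335,122.3)
T=snapshot("side");print(blobs(T,"blue"),proj("side",[[444,135,353]]))
```

```text
t 14.1 pos [443.4 134.8 339.9] rot [179.9   0.  108.2] j [ 11. -15.  96.  -0.  99.  -8.] gap 33.5 F [ 0.6  0.  -1. ]
shift [-22.2 179.6   5.3] rotvec [ 0.002  0.001 -0.245]
[([223.9, 104.0], 107), ([326.6, 364.8], 530)] [[223.61455654 104.67669621]]
```

Request:
servo_tool --pt "20 -1 10 -1 0 0 0" --pt "20 -2 18 -2 0 0 0" --pt "20 -3 25 -2 0 0 0" --pt "20 -3 25 -2 0 0 0" --pt "20 -3 25 -2 0 0 0" --pt "20 -3 25 -2 0 0 0" --pt "20 -3 20 -2 0 0 0" --pt "20 -2 16 -2 0 0 0" --pt "20 -2 8 0 0 0 0" --pt "20 0 0 0 0 0 0"

```text
time: 15.15
tool_pos: [620.2, 169.1, 334.2]
tcp_rot: [-178.7, -0.2, 108.2]
ft_force: [0.2, 0.4, -1.0]
finger_gap: 33.3
```

Request:
servo_tool --pt "20 0 0 0 0 0 -0.08" --pt "20 0 0 0 0 0 -0.09" --pt "20 0 0 0 0 0 -0.07" --pt "20 0 0 0 0 0 0"

```text
time: 15.55
tool_pos: [617.9, 168.7, 330.1]
tcp_rot: [-178.5, -0.6, 122.5]
ft_force: [0.1, 0.4, -1.7]
finger_gap: 33.4
```

Run:
```python
from h import *
plan(621,170,165,122.3)
```

```text
t 15.55 pos [617.9 168.7 330.1] rot [-178.5   -0.6  122.5] j [ 11.  15.  67.  -0. 100. -22.] gap 33.4 F [ 0.1  0.4 -1.7]
shift [ -2.3   7.8 164.9] rotvec [-0.027 -0.011  0.003]
```

Request:
servo_tool --pt "20 -1 2 2 -0.027 -0.011 0" --pt "20 -1 2 8 0 0 0" --pt "20 0 0 18 0 0 0" --pt "20 0 0 20 0 0 0" --pt "20 0 0 20 0 0 0" --pt "20 0 0 20 0 0 0" --pt "20 0 0 18 0 0 0" --pt "20 0 0 10 0 0 0" --pt "20 0 0 0 0 0 0"

```text
time: 16.45
tool_pos: [618.4, 168.4, 205.5]
tcp_rot: [-179.6, -0.1, 121.6]
ft_force: [-0.3, 0.4, -2.3]
finger_gap: 33.4
```

Run:
```python
from h import *
plan(621,170,163,122.3)
```

```text
t 16.45 pos [618.4 168.4 205.5] rot [-1.796e+02 -1.000e-01  1.216e+02] j [ 11.  15.  80.  -0.  86. -21.] gap 33.4 F [-0.3  0.4 -2.3]
shift [-0.1  3.3 42.5] rotvec [-0.007 -0.002 -0.012]
```

Request:
servo_tool --pt "20 0 2 12 -0.007 0 -0.01" --pt "20 0 0 12 0 0 0" --pt "20 0 0 10 0 0 0" --pt "20 0 0 6 0 0 0" --pt "20 0 0 3 0 0 0" --pt "20 0 0 3 0 0 0" --pt "20 0 0 0 0 0 0"

```text
time: 17.15
tool_pos: [622.0, 169.9, 161.0]
tcp_rot: [179.7, -0.0, 122.2]
ft_force: [-0.4, -0.1, -2.0]
finger_gap: 33.3
```

Request:
servo_tool --pt "20 0 0 2 0 0 0" --pt "20 0 0 2 0 0 0"

```text
time: 17.35
tool_pos: [622.7, 170.0, 160.3]
tcp_rot: [179.5, 0.0, 122.1]
ft_force: [-11.7, -2.5, 15.9]
finger_gap: 33.6
```

Contact with the bar. Releasing and retreating.

Request:
servo_tool --pt "20 0 0 -1 0 0 0" --pt "34 0 0 0 0 0 0" --pt "45 0 0 0 0 0 0" --pt "60 0 0 0 0 0 0" --pt "85 0 0 0 0 0 0" --pt "85 0 0 0 0 0 0" --pt "85 0 0 0 0 0 0"

```text
time: 18.05
tool_pos: [623.7, 170.2, 162.1]
tcp_rot: [179.4, 0.1, 122.1]
ft_force: [-0.6, -0.2, 0.5]
finger_gap: 84.8
```

Request:
servo_tool --pt "85 0 0 -10 0 0 0" --pt "85 0 0 -20 0 0 0" --pt "85 0 0 -30 0 0 0" --pt "85 0 0 -25 0 0 0" --pt "85 0 0 0 0.01 0 0"

```text
time: 18.55
tool_pos: [622.1, 169.6, 251.6]
tcp_rot: [-179.9, 0.1, 122.1]
ft_force: [0.5, 0.2, 0.5]
finger_gap: 84.8
```

Run:
```python
from h import *
plan(456,32,240,123)
T=snapshot("side");print(blobs(T,"blue"),blobs(T,"green"),proj("side",[[621,170,173],[456,32,155]]))
cv2.imwrite("pics/s7.png",cv2.resize(T[80:220,180:340],None,fx=4,fy=4,interpolation=2))
```

```text
t 18.55 pos [622.1 169.6 251.6] rot [-1.799e+02  1.000e-01  1.221e+02] j [ 11.  14.  76.  -0.  90. -21.] gap 84.8 F [0.5 0.2 0.5]
shift [ -28.2 -213.8   11.9] rotvec [-0.001  0.001 -0.015]
[([1.7, 57.7], 116), ([271.9, 134.2], 101), ([326.5, 364.8], 526)] [([201.0, 74.5], 529), ([221.5, 67.3], 144), ([200.9, 106.7], 52), ([160.4, 132.4], 88), ([341.1, 152.5], 92), ([231.5, 169.6], 109)] [[271.90304251 134.17840276]
 [232.6358184  169.1971686 ]]
```

View pics/s7.png

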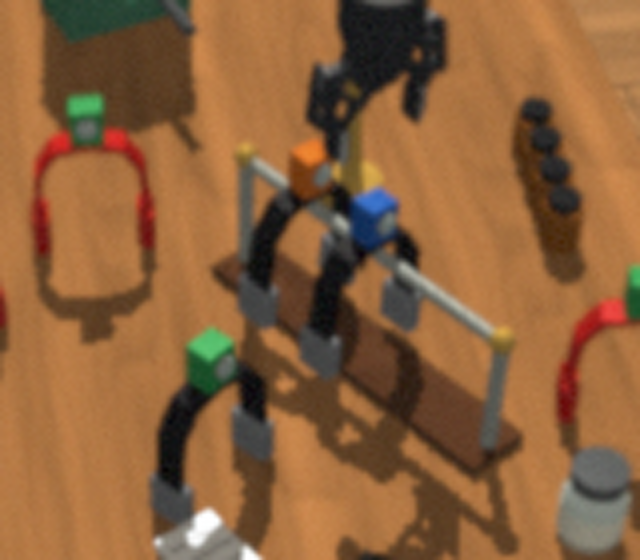

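Orange and blue are both hanging (the blue pixel matches its prediction). Now green.

Request:
servo_tool --pt "85 -2 -12 0 0 0 0" --pt "85 -3 -28 0 0 0 0" --pt "85 -5 -40 0 0 0 0" --pt "85 -5 -40 0 0 0 0" --pt "85 -4 -35 0 0 0 0" --pt "85 -3 -22 0 0 0 0" --pt "85 -2 -12 0 0 0 0" --pt "85 0 0 0 0 0 0"

```text
time: 19.4
tool_pos: [465.4, 45.1, 241.3]
tcp_rot: [-179.2, -0.3, 122.2]
ft_force: [1.0, -1.0, 0.0]
finger_gap: 85.3
```

Run:
```python
from h import *
plan(456,32,200,123)
```

```text
t 19.4 pos [465.4  45.1 241.3] rot [-179.2   -0.3  122.2] j [ -1. -13. 104.  -0.  90. -33.] gap 85.3 F [ 1. -1.  0.]
shift [ -6.2 -14.3  41.5] rotvec [-0.015 -0.005 -0.013]
```

Request:
servo_tool --pt "85 -3 -7 10 -0.015 -0.005 -0.01" --pt "85 -3 -7 15 0 0 0" --pt "85 0 0 15 0 0 0" --pt "85 0 0 0 0 0 0"

```text
time: 19.8
tool_pos: [456.8, 33.2, 198.3]
tcp_rot: [180.0, -0.1, 122.8]
ft_force: [-0.1, 0.2, -0.7]
finger_gap: 84.9
```

Run:
```python
from h import *
plan(456,32,141,123)
T=snapshot("side");print(blobs(T,"green"))
```

```text
t 19.8 pos [456.8  33.2 198.3] rot [ 1.800e+02 -1.000e-01  1.228e+02] j [ -2. -14. 109.   0.  85. -35.] gap 84.9 F [-0.1  0.2 -0.7]
shift [-0.6 -1.3 57.3] rotvec [ 0.    -0.001 -0.003]
[([207.0, 32.7], 331), ([200.8, 106.8], 53), ([160.4, 132.4], 88), ([341.1, 152.4], 92), ([231.6, 169.6], 109)]
```

Request:
servo_tool --pt "85 0 -2 18 0 0 0" --pt "85 0 0 15 0 0 0" --pt "85 0 0 12 0 0 0" --pt "85 0 0 8 0 0 0" --pt "85 0 0 3 0 0 0" --pt "85 0 0 0 0 0 0"

```text
time: 20.45
tool_pos: [458.3, 33.4, 143.1]
tcp_rot: [179.8, 0.0, 122.9]
ft_force: [0.3, 0.1, 0.9]
finger_gap: 85.0
```

Request:
servo_tool --pt "20 0 0 0 0 0 0" --pt "20 0 0 0 0 0 0" --pt "20 0 0 0 0 0 0" --pt "20 0 0 0 0 0 0" --pt "20 0 0 0 0 0 0" --pt "20 0 0 0 0 0 0" --pt "20 0 0 0 0 0 0" --pt "20 0 0 0 0 0 0" --force 40

```text
time: 21.25
tool_pos: [459.0, 33.3, 144.5]
tcp_rot: [179.7, 0.1, 122.9]
ft_force: [-0.3, 0.9, -1.6]
finger_gap: 33.9
```

Request:
servo_tool --pt "20 0 0 -10 0 0 0" --pt "20 0 0 -20 0 0 0" --pt "20 0 0 -25 0 0 0" --pt "20 0 0 -25 0 0 0" --pt "20 0 0 -25 0 0 0" --pt "20 0 0 -25 0 0 0" --pt "20 0 0 -25 0 0 0" --pt "20 0 0 -20 0 0 0" --pt "20 0 0 -10 0 0 0" --pt "20 0 0 0 0 0 0"

```text
time: 22.25
tool_pos: [456.7, 33.2, 342.0]
tcp_rot: [179.7, 0.1, 122.9]
ft_force: [0.5, 0.6, -2.9]
finger_gap: 33.8
```

Run:
```python
from h import *
plan(666,98,335,122.3)
T=snapshot("side");s=sense()["tool_pos"];print(blobs(T,"green"),proj("side",[s+[0,0,11]]))
T=snapshot("top");print(boards(T))
```

```text
t 22.25 pos [456.7  33.2 342. ] rot [1.797e+02 1.000e-01 1.229e+02] j [ -2. -16.  96.   0. 100. -35.] gap 33.8 F [ 0.5  0.6 -2.9]
shift [-59.3 210.9   8.4] rotvec [0.006 0.002 0.011]
[([200.6, 74.3], 523), ([200.9, 106.7], 52), ([232.9, 122.5], 108), ([160.5, 132.3], 87), ([341.1, 152.4], 91)] [[231.91989564 124.06574483]]
[(85, -47, 114, 45, 91), (350, -280, 88, 61, 144)]
```

Request:
servo_tool --pt "20 -3 12 -1 0 0 0" --pt "20 -6 21 -2 0 0 0" --pt "20 -7 26 -2 0 0 0" --pt "20 -7 26 -2 0 0 0" --pt "20 -7 26 -2 0 0 0" --pt "20 -7 26 -2 0 0 0" --pt "20 -7 26 -2 0 0 0" --pt "20 -6 22 -2 0 0 0" --pt "20 -5 16 -1 0 0 0" --pt "20 -2 8 0 0 0 0"

```text
time: 23.35
tool_pos: [663.7, 100.9, 333.8]
tcp_rot: [-178.8, -0.8, 122.8]
ft_force: [0.3, 0.7, -2.4]
finger_gap: 33.4
```

Request:
servo_tool --pt "20 0 0 0 0 0 0.01" --pt "20 0 0 0 0 0 0"

```text
time: 23.55
tool_pos: [662.9, 101.1, 330.0]
tcp_rot: [-178.5, -0.9, 122.2]
ft_force: [0.2, 0.3, -2.2]
finger_gap: 33.7
```

Run:
```python
from h import *
plan(666,98,165,122.3)
```

```text
t 23.55 pos [662.9 101.1 330. ] rot [-178.5   -0.9  122.2] j [  4.  20.  61.   0. 101. -28.] gap 33.7 F [ 0.2  0.3 -2.2]
shift [ -6.9   5.4 164.9] rotvec [-0.027 -0.016 -0.001]
```

Request:
servo_tool --pt "20 -2 1 2 -0.027 -0.016 0" --pt "20 -1 1 8 0 0 0" --pt "20 0 0 18 0 0 0" --pt "20 0 0 20 0 0 0" --pt "20 0 0 20 0 0 0" --pt "20 0 0 20 0 0 0" --pt "20 0 0 18 0 0 0" --pt "20 0 0 10 0 0 0" --pt "20 0 0 0 0 0 0"

```text
time: 24.45
tool_pos: [660.1, 97.4, 208.9]
tcp_rot: [-179.8, -0.1, 122.1]
ft_force: [1.1, 0.2, -1.9]
finger_gap: 33.8
```

Run:
```python
from h import *
plan(666,98,163,122.3)
```

```text
t 24.45 pos [660.1  97.4 208.9] rot [-1.798e+02 -1.000e-01  1.221e+02] j [  4.  19.  75.   0.  87. -28.] gap 33.8 F [ 1.1  0.2 -1.9]
shift [-2.7  5.5 45.9] rotvec [-0.004 -0.002 -0.003]
```

Request:
servo_tool --pt "20 -1 4 12 -0.004 0 0" --pt "20 -1 1 12 0 0 0" --pt "20 0 0 10 0 0 0" --pt "20 0 0 6 0 0 0" --pt "20 0 0 3 0 0 0" --pt "20 0 0 3 0 0 0" --pt "20 0 0 0 0 0 0"

```text
time: 25.15
tool_pos: [667.3, 98.5, 162.4]
tcp_rot: [179.8, -0.0, 122.1]
ft_force: [-0.1, -0.1, -1.9]
finger_gap: 33.5
```

Request:
servo_tool --pt "20 0 0 2 0 0 0" --pt "20 0 0 2 0 0 0"

```text
time: 25.35
tool_pos: [667.6, 98.6, 162.0]
tcp_rot: [179.7, 0.0, 122.1]
ft_force: [-9.0, -1.9, 9.7]
finger_gap: 33.5
```

Request:
servo_tool --pt "20 0 0 -1 0 0 0" --pt "34 0 0 0 0 0 0" --pt "45 0 0 0 0 0 0" --pt "60 0 0 0 0 0 0" --pt "85 0 0 0 0 0 0" --pt "85 0 0 0 0 0 0" --pt "85 0 0 0 0 0 0"

```text
time: 26.05
tool_pos: [669.1, 98.7, 165.3]
tcp_rot: [179.5, 0.2, 122.1]
ft_force: [0.2, 0.5, 0.3]
finger_gap: 84.9
```

Request:
servo_tool --pt "85 0 0 -10 0 0 0" --pt "85 0 0 -20 0 0 0" --pt "85 0 0 -30 0 0 0" --pt "85 0 0 -25 0 0 0" --pt "85 0 0 0 0 0 0"

```text
time: 26.55
tool_pos: [667.5, 98.4, 254.6]
tcp_rot: [179.6, 0.1, 122.1]
ft_force: [-0.6, 0.2, 0.6]
finger_gap: 85.2
```

Run:
```python
from h import *
plan(520,-20,240,122.3)
T=snapshot("side");print(blobs(T,"blue")[:2],blobs(T,"green"),proj("side",[[621,170,173],[667,98,173]]))
U=snapshot("top");print(boards(U),boards(T,14,"side"))
cv2.imwrite("pics/ts8.png",np.hstack([cv2.resize(T[80:280,180:340],None,fx=2.4,fy=2.4,interpolation=2),cv2.resize(U[120:320,190:350],None,fx=2.4,fy=2.4,interpolation=2)]))
```

```text
t 26.55 pos [667.5  98.4 254.6] rot [1.796e+02 1.000e-01 1.221e+02] j [  4.  18.  71.   0.  91. -28.] gap 85.2 F [-0.6  0.2  0.6]
shift [ -21.8 -188.    13.2] rotvec [ 0.008  0.002 -0.003]
[([1.7, 57.7], 116), ([272.1, 134.0], 104)] [([221.6, 69.4], 111), ([202.3, 77.7], 435), ([200.9, 106.6], 51), ([160.4, 132.4], 88), ([287.7, 145.6], 114), ([341.1, 152.5], 92)] [[271.90304251 134.17840276]
 [288.74142133 145.98020033]]
[(85, -36, 137, 45, 91), (353, -282, 96, 61, 143), (447, -83, 118, 60, 117)] [(351, -283, 97, 66, 144), (445, -83, 123, 63, 119), (605, 1520, 288, 135, 78), (101, 1658, 350, 212, 168)]
```

View pics/ts8.png

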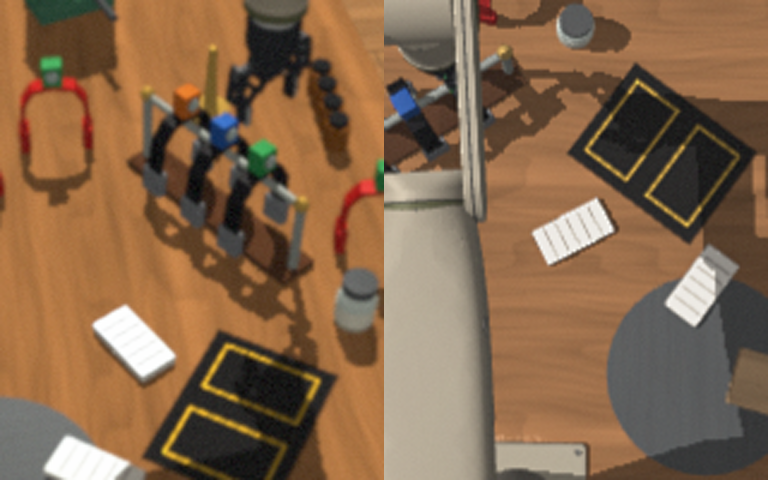

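All three headbands hang on the bar (side half: boxes at (187,102), (224,131) and (262,159)). Board b is unshaded now at (446,-83), yaw about 118°. Board a looks unmoved.

Run:
```python
from h import *
plan(446,-83,240,118)
```

```text
t 26.65 pos [666.2  98.3 250.3] rot [179.8  -0.  122.1] j [  4.  18.  71.   0.  91. -28.] gap 84.9 F [ 0.7 -0.2  0.2]
shift [ -36.6 -282.9    9.4] rotvec [ 0.003 -0.001  0.072]
```

Request:
servo_tool --pt "85 -2 -15 0 0 0 0" --pt "85 -3 -30 0 0 0 0" --pt "85 -5 -42 0 0 0 0" --pt "85 -5 -42 0 0 0 0" --pt "85 -5 -42 0 0 0 0" --pt "85 -5 -42 0 0 0 0" --pt "76 -4 -32 0 0 0 0.02" --pt "76 -3 -20 0 0 0 0.03" --pt "76 -2 -10 0 0 0 0.02" --pt "76 0 0 0 0 0 0"

```text
time: 27.65
tool_pos: [435.4, -79.9, 233.3]
tcp_rot: [-179.1, -0.8, 118.0]
ft_force: [0.1, -0.4, 1.3]
finger_gap: 76.2
```

Run:
```python
from h import *
plan(446,-83,60,118)
```

```text
t 27.65 pos [435.4 -79.9 233.3] rot [-179.1   -0.8  118. ] j [-17. -16. 108.  -0.  90. -45.] gap 76.2 F [ 0.1 -0.4  1.3]
shift [-10.2  10.6 173.1] rotvec [-0.016 -0.014  0.001]
```

Request:
servo_tool --pt "76 -4 4 10 -0.016 -0.014 0" --pt "76 -3 3 20 0 0 0" --pt "76 -1 1 30 0 0 0" --pt "76 0 0 35 0 0 0" --pt "76 0 0 35 0 0 0" --pt "76 0 0 20 0 0 0" --pt "76 0 0 5 0 0 0" --pt "76 0 0 0 0 0 0"

```text
time: 28.45
tool_pos: [451.2, -77.7, 70.7]
tcp_rot: [179.8, -0.1, 118.5]
ft_force: [0.0, -0.2, -0.2]
finger_gap: 76.1
```

Run:
```python
from h import *
plan(446,-83,2,118)
S=snapshot("side");U=snapshot("top");print(boards(U),boards(S,16,"side"))
```

```text
t 28.45 pos [451.2 -77.7  70.7] rot [ 1.798e+02 -1.000e-01  1.185e+02] j [-16.  -7. 117.   0.  70. -45.] gap 76.1 F [ 0.  -0.2 -0.2]
shift [-2.3 -7.3 68.7] rotvec [ 0.003 -0.002  0.009]
[(351, -281, 90, 61, 143)] [(349, -282, 92, 65, 144), (445, -84, 123, 62, 119)]
```

Request:
servo_tool --pt "76 -1 -4 15 0.003 0 0" --pt "76 -1 -4 18 0 0 0" --pt "76 0 0 12 0 0 0" --pt "76 0 0 5 0 0 0" --pt "76 0 0 0 0 0 0"

```text
time: 29.05
tool_pos: [450.4, -85.4, 23.7]
tcp_rot: [179.5, 0.4, 118.5]
ft_force: [-1.5, 0.7, 0.8]
finger_gap: 75.9
```

Run:
```python
from h import *
plan(446,-83,2,118)
```

```text
t 29.05 pos [450.4 -85.4  23.7] rot [179.5   0.4 118.5] j [-17.  -3. 119.   0.  63. -46.] gap 75.9 F [-1.5  0.7  0.8]
shift [ 4.4 -2.9 21.7] rotvec [0.008 0.007 0.009]
```

Request:
servo_tool --pt "76 2 -2 9 0.008 0.007 0" --pt "76 2 -1 8 0 0 0" --pt "76 0 0 4 0 0 0" --pt "76 0 0 0 0 0 0"

```text
time: 29.45
tool_pos: [446.7, -83.4, 2.1]
tcp_rot: [180.0, 0.0, 118.5]
ft_force: [0.9, 0.7, 0.0]
finger_gap: 75.9
```

Request:
servo_tool --pt "50 0 0 0 0 0 0" --pt "50 0 0 0 0 0 0" --pt "50 0 0 0 0 0 0" --pt "50 0 0 0 0 0 0" --pt "50 0 0 0 0 0 0" --force 25

```text
time: 29.95
tool_pos: [446.7, -83.3, 2.3]
tcp_rot: [180.0, 0.0, 118.5]
ft_force: [0.1, -0.1, -1.2]
finger_gap: 59.1
```

Run:
```python
from h import *
plan(614.6,-177.7,2,143.6)
```

```text
t 29.95 pos [446.7 -83.3   2.3] rot [180.    0.  118.5] j [-17.  -1. 119.   0.  61. -46.] gap 59.1 F [ 0.1 -0.1 -1.2]
shift [-163.1  102.4    0.4] rotvec [ 0.     0.001 -0.438]
```

Board b gripped at 59 mm. Sliding in short chunks while watching z and force.

Request:
servo_tool --pt "50 -4 2.5 -0.5 0 0 0" --pt "50 -8 5 -0.7 0 0 0" --pt "50 -8 5 -0.7 0 0 0" --pt "50 -8 5 -0.7 0 0 0" --pt "50 -8 5 -0.7 0 0 0"

```text
time: 30.45
tool_pos: [486.2, -105.7, 5.6]
tcp_rot: [180.0, 0.0, 118.5]
ft_force: [0.8, -0.1, -1.4]
finger_gap: 59.0
```

Request:
servo_tool --pt "50 -8 5 0.7 0 0 0" --pt "50 -9 5.5 0.7 0 0 0" --pt "50 -9 5.5 0.5 0 0 0" --pt "50 -9 5.5 0.3 0 0 0" --pt "50 -9 5.5 0 0 0 0" --pt "50 -9 5.5 0 0 0 0"

```text
time: 31.05
tool_pos: [545.5, -140.2, 2.4]
tcp_rot: [180.0, 0.0, 118.5]
ft_force: [0.7, 0.3, -2.1]
finger_gap: 59.0
```

Run:
```python
from h import *
plan(614.6,-177.7,3,143.6)
```

```text
t 31.05 pos [ 545.5 -140.2    2.4] rot [180.    0.  118.5] j [-20.  15. 102.   0.  63. -48.] gap 59.0 F [ 0.7  0.3 -2.1]
shift [-65.9  42.8  -0.5] rotvec [ 0.     0.001 -0.438]
```

Request:
servo_tool --pt "50 0 0 0.5 0 0 -0.06" --pt "50 0 0 0.3 0 0 -0.09" --pt "50 0 0 0 0 0 -0.09" --pt "50 0 0 0 0 0 -0.09" --pt "50 0 0 0 0 0 -0.07" --pt "50 0 0 0 0 0 -0.03" --pt "50 0 0 0 0 0 0"

```text
time: 31.75
tool_pos: [551.5, -143.7, 2.3]
tcp_rot: [179.9, 0.1, 144.0]
ft_force: [-2.4, 1.2, 2.2]
finger_gap: 59.2
```

Run:
```python
from h import *
plan(614.6,-177.7,2,143.6)
```

```text
t 31.75 pos [ 551.5 -143.7    2.3] rot [1.799e+02 1.000e-01 1.440e+02] j [-20.  16. 101.   0.  63. -74.] gap 59.2 F [-2.4  1.2  2.2]
shift [-71.1   9.6   0.5] rotvec [0.001 0.002 0.008]
```

Request:
servo_tool --pt "50 -6 0.8 0 0 0 0" --pt "50 -9 1.2 0 0 0 0" --pt "50 -9 1.2 0 0 0 0" --pt "50 -9 1.2 0 0 0 0" --pt "50 -9 1.2 0 0 0 0" --pt "50 -9 1.2 0 0 0 0" --pt "50 -8 1 0 0 0 0.005" --pt "50 -5 1 0 0 0 0" --pt "50 -2 0 0 0 0 0" --pt "50 0 0 0 0 0 0"

```text
time: 32.75
tool_pos: [615.9, -178.9, 2.3]
tcp_rot: [179.9, 0.1, 143.5]
ft_force: [-1.9, 1.3, 3.7]
finger_gap: 59.3
```

Run:
```python
from h import *
plan(614.6,-177.7,2,143.6)
S=snapshot("side");U=snapshot("top");print(boards(U),boards(S,16,"side"))
```

```text
t 32.75 pos [ 615.9 -178.9    2.3] rot [1.799e+02 1.000e-01 1.435e+02] j [-21.  26.  89.   0.  66. -74.] gap 59.3 F [-1.9  1.3  3.7]
shift [1.8 0.2 0.3] rotvec [ 0.001  0.001 -0.002]
[(-93, 120, 77, 64, 167), (364, -290, 122, 61, 143), (295, 10, 311, 24, 157), (578, -178, 305, 175, 159)] [(362, -292, 124, 65, 143), (298, 1580, 738, 422, 179)]
```

At the target. Releasing, rising and checking.

Request:
servo_tool --pt "62 0 0 0 0 0 0" --pt "70 0 0 0 0 0 0" --pt "78 0 0 0 0 0 0" --pt "78 0 0 0 0 0 0" --pt "78 0 0 -5 0 0 0" --pt "78 0 0 -20 0 0 0" --pt "78 0 0 -35 0 0 0" --pt "78 0 0 -40 0 0 0" --pt "78 0 0 -25 0 0 0" --pt "78 0 0 0 0 0 0"

```text
time: 33.85
tool_pos: [613.9, -178.0, 131.7]
tcp_rot: [180.0, -0.0, 143.5]
ft_force: [0.8, -0.8, 0.4]
finger_gap: 77.7
```

Run:
```python
from h import *
plan(363,-292,110,143.6)
S=snapshot("side");U=snapshot("top");print(boards(U),boards(S,16,"side"))
```

```text
t 33.85 pos [ 613.9 -178.   131.7] rot [180.   -0.  143.5] j [-21.  17.  85.   0.  78. -74.] gap 77.7 F [ 0.8 -0.8  0.4]
shift [ 133.9 -240.8   21.7] rotvec [ 0.    -0.    -0.002]
[(364, -290, 121, 61, 144)] [(362, -292, 124, 65, 144), (614, -180, 121, 62, 144), (287, 1540, 795, 366, 169)]
```

Board b lies at (614,-180) at 144°, within 3 mm of its bay. Now board a.

Request:
servo_tool --pt "78 8 -14 0 0 0 0" --pt "78 15 -27 0 0 0 0" --pt "78 18 -33 0 0 0 0" --pt "78 18 -33 0 0 0 0" --pt "78 18 -33 0 0 0 0" --pt "78 18 -33 0 0 0 0" --pt "78 16 -28 0 0 0 0" --pt "78 10 -18 0 0 0 0" --pt "78 5 -9 0 0 0 0" --pt "78 0 0 0 0 0 0"

```text
time: 34.95
tool_pos: [356.6, -280.9, 109.1]
tcp_rot: [-179.9, -2.0, 143.6]
ft_force: [0.8, -0.4, -0.4]
finger_gap: 77.6
```

Run:
```python
from h import *
plan(363,-291,40,143.6)
S=snapshot("side");U=snapshot("top");print(boards(U),boards(S,16,"side"))
```

```text
t 34.95 pos [ 356.6 -280.9  109.1] rot [-179.9   -2.   143.6] j [-44.  -8. 114.  -0.  76. -98.] gap 77.6 F [ 0.8 -0.4 -0.4]
shift [-13.5  -4.3  68.7] rotvec [-0.001 -0.035  0.   ]
[(-179, 338, 127, 110, 42), (84, 29, 99, 45, 91), (616, -177, 119, 60, 143)] [(362, -292, 123, 64, 144), (614, -180, 121, 62, 144)]
```

Request:
servo_tool --pt "78 -5 -1 8 0 -0.035 0" --pt "78 -4 -1 15 0 0 0" --pt "78 -3 0 18 0 0 0" --pt "78 -1 0 15 0 0 0" --pt "78 0 0 5 0 0 0" --pt "78 0 0 0 0 0 0"

```text
time: 35.65
tool_pos: [374.3, -287.7, 46.7]
tcp_rot: [179.9, 0.2, 144.1]
ft_force: [1.2, 0.7, -0.6]
finger_gap: 78.2
```

Run:
```python
from h import *
plan(363,-291,2,143.6)
S=snapshot("side");print(boards(S,16,"side"))
cv2.imwrite("pics/s9.png",cv2.resize(S[210:340,130:330],None,fx=4,fy=4,interpolation=2))
```

```text
t 35.65 pos [ 374.3 -287.7   46.7] rot [179.9   0.2 144.1] j [-44.  -3. 116.   0.  66. -98.] gap 78.2 F [ 1.2  0.7 -0.6]
shift [ 7.4 -9.4 44.7] rotvec [0.001 0.004 0.008]
[(352, -285, 100, 63, 144), (614, -180, 121, 62, 144)]
```

View pics/s9.png

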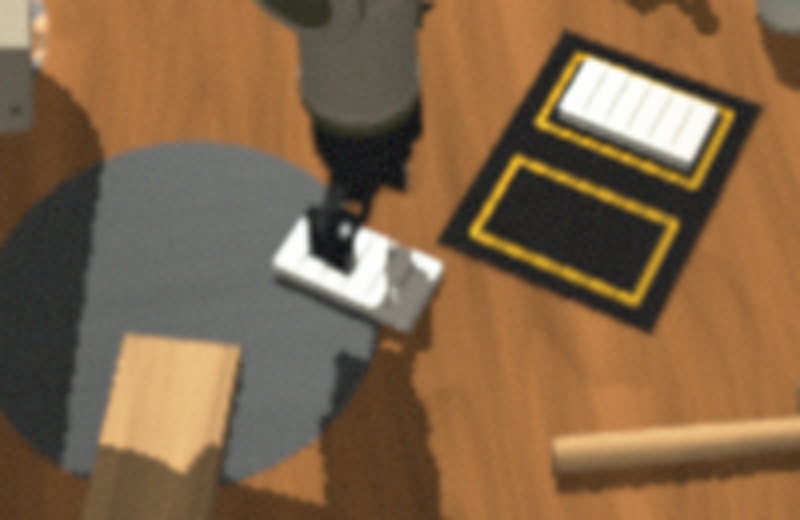

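Board b sits well inside its bay (crop 640,110). The gripper is over board a, 7 mm off along and 9 mm off across.

Request:
servo_tool --pt "78 3 -5 5 0 0 0" --pt "78 3 -4 5 0 0 0" --pt "78 0 0 8 0 0 0" --pt "78 0 0 0 0 0 0"

```text
time: 36.1
tool_pos: [365.0, -292.8, 29.9]
tcp_rot: [180.0, 0.5, 144.1]
ft_force: [-0.3, -0.7, 0.5]
finger_gap: 78.0
```

Run:
```python
from h import *
plan(363,-291,2,143.6)
```

```text
t 36.1 pos [ 365.  -292.8   29.9] rot [180.    0.5 144.1] j [-45.  -2. 117.   0.  64. -99.] gap 78.0 F [-0.3 -0.7  0.5]
shift [ 2.9  0.3 27.8] rotvec [0.    0.008 0.009]
```

Request:
servo_tool --pt "78 1.5 0 10 0 0.008 0.005" --pt "78 1 0 10 0 0 0" --pt "78 0 0 5 0 0 0" --pt "78 0 0 2 0 0 0" --pt "78 0 0 0 0 0 0"

```text
time: 36.6
tool_pos: [362.6, -291.2, 0.0]
tcp_rot: [180.0, -0.1, 143.8]
ft_force: [-0.8, 0.3, -0.3]
finger_gap: 77.8
```

Request:
servo_tool --pt "50 0 0 0 0 0 0" --pt "50 0 0 0 0 0 0" --pt "50 0 0 0 0 0 0" --pt "50 0 0 0 0 0 0" --pt "50 0 0 0 0 0 0" --force 25

```text
time: 37.1
tool_pos: [362.6, -291.1, 0.2]
tcp_rot: [180.0, -0.1, 143.8]
ft_force: [0.1, 0.2, -2.2]
finger_gap: 59.2
```

Run:
```python
from h import *
plan(540.9,-277.6,2,143.6)
```

```text
t 37.1 pos [ 3.626e+02 -2.911e+02  2.000e-01] rot [ 1.800e+02 -1.000e-01  1.438e+02] j [-45.   1. 118.   0.  61. -99.] gap 59.2 F [ 0.1  0.2 -2.2]
shift [-135.9  116.3   -1.9] rotvec [ 0.001 -0.001  0.003]
```

Request:
servo_tool --pt "50 -4 3.4 -0.3 0 0 0" --pt "50 -7 6 -0.2 0 0 0" --pt "50 -7.5 6.4 0 0 0 0" --pt "50 -7.5 6.4 0 0 0 0" --pt "50 -7.5 6.4 0 0 0 0" --pt "50 -7.5 6.4 0 0 0 0" --pt "50 -7.5 6.4 0 0 0 0"

```text
time: 37.8
tool_pos: [431.5, -285.6, 0.4]
tcp_rot: [179.9, -0.1, 143.7]
ft_force: [-0.2, 0.3, -2.7]
finger_gap: 59.5
```

Run:
```python
from h import *
plan(540.9,-277.6,2,143.6)
```

```text
t 37.8 pos [ 4.315e+02 -2.856e+02  4.000e-01] rot [ 1.799e+02 -1.000e-01  1.437e+02] j [-39.   9. 109.   0.  62. -93.] gap 59.5 F [-0.2  0.3 -2.7]
shift [-83.5  71.1  -1.6] rotvec [ 0.001 -0.001  0.003]
```

Request:
servo_tool --pt "50 -9 7.6 0 0 0 0" --pt "50 -9 7.6 0 0 0 0" --pt "50 -9 7.6 0 0 0 0" --pt "50 -9 7.6 0 0 0 0" --pt "50 -9 7.6 0 0 0 0" --pt "50 -9 7.6 0 0 0 0" --pt "50 -9 7.6 0 0 0 0" --pt "50 -7 6 0 0 0 0" --pt "50 -4 3 0 0 0 0" --pt "50 0 0 0 0 0 0"

```text
time: 38.8
tool_pos: [538.8, -278.1, 0.3]
tcp_rot: [180.0, -0.0, 143.8]
ft_force: [0.2, -0.3, 2.9]
finger_gap: 59.2
```

Run:
```python
from h import *
plan(540.9,-277.6,1,143.6)
```

```text
t 38.8 pos [ 5.388e+02 -2.781e+02  3.000e-01] rot [180.   -0.  143.8] j [-32.  21.  95.   0.  64. -86.] gap 59.2 F [ 0.2 -0.3  2.9]
shift [-1.3  1.7 -0.7] rotvec [ 0.001 -0.001  0.004]
```

Within 2 mm. Releasing, rising and backing off high toward the robot.

Request:
servo_tool --pt "62 0 0 0 0 0 0" --pt "70 0 0 0 0 0 0" --pt "78 0 0 0 0 0 0" --pt "78 0 0 0 0 0 0" --pt "78 0 0 -5 0 0 0" --pt "78 0 0 -20 0 0 0" --pt "78 0 0 -35 0 0 0" --pt "78 0 0 -45 0 0 0" --pt "78 0 0 -45 0 0 0" --pt "78 0 0 -40 0 0 0"

```text
time: 39.8
tool_pos: [532.8, -276.1, 190.0]
tcp_rot: [-180.0, -0.9, 143.7]
ft_force: [0.6, 0.1, -0.8]
finger_gap: 78.0
```

Request:
servo_tool --pt "78 10 -10 -20 0 0 0" --pt "78 25 -20 -20 0 0 0" --pt "78 30 -25 -10 0 0 0" --pt "78 30 -25 0 0 0 0" --pt "78 25 -20 0 0 0 0" --pt "78 10 -10 0 0 0 0" --pt "78 0 0 0 0 0 0" --pt "78 0 0 0 0 0 0"

```text
time: 40.6
tool_pos: [361.3, -291.2, 258.0]
tcp_rot: [-179.9, 0.5, 143.7]
ft_force: [-0.1, -0.5, 0.3]
finger_gap: 78.1
```

Run:
```python
from h import *
plan(540.9,-277.6,1,143.6)
S=snapshot("side");U=snapshot("top");print(boards(U),boards(S,16,"side"))
for c in("blue","green"): print(c,blobs(U,c),blobs(S,c))
cv2.imwrite("pics/f.png",np.hstack([cv2.resize(S[80:330,150:350],None,fx=2,fy=2),cv2.resize(U[80:280,130:390],None,fx=1.5,fy=2.5)]))
```

```text
t 40.6 pos [ 361.3 -291.2  258. ] rot [-179.9    0.5  143.7] j [-45. -15. 104.  -0.  91. -99.] gap 78.1 F [-0.1 -0.5  0.3]
shift [-134.4  117.7  258. ] rotvec [-0.002  0.009  0.002]
[(84, 27, 95, 45, 91), (539, -276, 119, 60, 144), (599, -158, 119, 60, 143)] [(538, -280, 122, 62, 144), (598, -161, 122, 64, 143)]
blue [([433.6, 180.3], 768), ([198.1, 162.7], 97), ([502.2, 283.8], 985), ([501.8, 286.4], 20), ([494.5, 328.0], 16)] [([1.7, 57.7], 116), ([272.0, 134.2], 101), ([326.7, 364.8], 526)]
green [([232.4, 102.8], 88), ([217.9, 151.1], 104), ([19.9, 212.1], 1514), ([44.3, 194.6], 110), ([138.5, 230.4], 66), ([169.6, 277.6], 83)] [([206.6, 53.2], 1413), ([287.6, 145.4], 111), ([341.1, 152.5], 92)]
```

View pics/f.png

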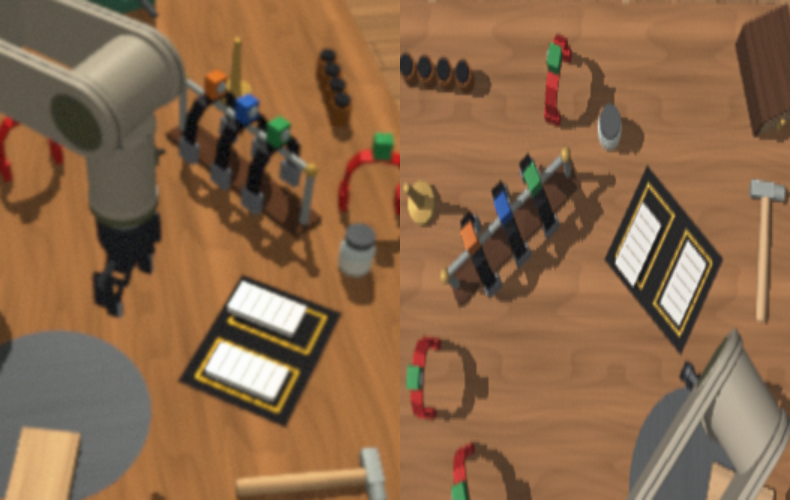

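The final view shows board b knocked along its bay to about (598,-160), 24 mm off lengthwise. Board a is fine at (539,-278). I'll grip b again and slide it back.

Run:
```python
from h import *
plan(598.5,-159.5,120,143.5)
```

```text
t 40.7 pos [ 361.8 -291.1  257.7] rot [-179.9    0.5  143.8] j [-45. -15. 104.  -0.  91. -99.] gap 77.8 F [ 0.2  1.  -0.7]
shift [-112.1  246.3  138.3] rotvec [-0.002  0.008  0.005]
```

Request:
servo_tool --pt "78 -6 14 0 0 0 0" --pt "78 -12 26 5 0 0 0" --pt "78 -14 32 10 0 0 0" --pt "78 -14 32 15 0 0 0" --pt "78 -14 32 20 0 0 0" --pt "78 -14 32 20 0 0 0" --pt "78 -14 30 20 0 0 0" --pt "78 -9 20 15 0 0 0" --pt "78 -5 10 10 0 0 0" --pt "78 0 0 0 0 0 0"

```text
time: 41.7
tool_pos: [595.1, -157.2, 134.6]
tcp_rot: [-179.9, 0.3, 144.2]
ft_force: [-0.3, 0.1, 0.3]
finger_gap: 77.9
```

Run:
```python
from h import *
plan(598.5,-159.5,40,143.5)
S=snapshot("side");print(boards(S,16,"side"))
```

```text
t 41.7 pos [ 595.1 -157.2  134.6] rot [-179.9    0.3  144.2] j [-19.  13.  89.  -0.  77. -74.] gap 77.9 F [-0.3  0.1  0.3]
shift [-3.6  0.4 94.6] rotvec [-0.003  0.006  0.012]
[(536, -278, 117, 62, 143), (598, -161, 122, 64, 143), (318, 1527, 728, 376, 169)]
```

Request:
servo_tool --pt "78 -1 0 15 0 0.005 0.01" --pt "78 -1 0 22 0 0 0" --pt "78 0 0 25 0 0 0" --pt "78 0 0 20 0 0 0" --pt "78 0 0 8 0 0 0" --pt "78 0 0 0 0 0 0"

```text
time: 42.35
tool_pos: [596.6, -162.7, 43.6]
tcp_rot: [-179.9, 0.3, 143.3]
ft_force: [-0.1, -0.2, -0.3]
finger_gap: 78.0
```

Run:
```python
from h import *
plan(598.5,-159.5,2,143.5)
```

```text
t 42.35 pos [ 596.6 -162.7   43.6] rot [-179.9    0.3  143.3] j [-20.  19.  92.  -0.  68. -73.] gap 78.0 F [-0.1 -0.2 -0.3]
shift [ 0.6  3.8 41.6] rotvec [-0.002  0.005 -0.003]
```

Request:
servo_tool --pt "78 0 2 14 0 0.005 0" --pt "78 0 1 12 0 0 0" --pt "78 0 0 8 0 0 0" --pt "78 0 0 4 0 0 0" --pt "78 0 0 1 0 0 0" --pt "78 0 0 0 0 0 0"

```text
time: 42.95
tool_pos: [600.4, -161.5, 4.4]
tcp_rot: [-180.0, 0.2, 143.2]
ft_force: [0.2, 0.3, 0.5]
finger_gap: 78.2
```

Request:
servo_tool --pt "50 0 0 0 0 0 0" --pt "50 0 0 0 0 0 0" --pt "50 0 0 0 0 0 0" --pt "50 0 0 0 0 0 0" --pt "50 0 0 0 0 0 0" --force 25

```text
time: 43.45
tool_pos: [600.9, -161.5, 5.4]
tcp_rot: [-180.0, 0.3, 143.3]
ft_force: [-0.1, -0.0, -2.3]
finger_gap: 59.5
```

Run:
```python
from h import *
plan(614.6,-177.7,1,143.5)
```

```text
t 43.45 pos [ 600.9 -161.5    5.4] rot [-180.     0.3  143.3] j [-20.  23.  92.  -0.  65. -73.] gap 59.5 F [-0.1 -0.  -2.3]
shift [-20.7  -4.8   4.5] rotvec [-0.     0.005 -0.004]
```

Request:
servo_tool --pt "50 -3 -1 0.5 0 0 0" --pt "50 -5 -1 0.3 0 0 0" --pt "50 -5 -1 0 0 0 0" --pt "50 -5 -1 0 0 0 0" --pt "50 -3 -1 0 0 0 0" --pt "50 -1 0 0 0 0 0" --pt "50 0 0 0 0 0 0"

```text
time: 44.15
tool_pos: [616.6, -179.6, 5.2]
tcp_rot: [180.0, 0.2, 143.2]
ft_force: [-0.3, 1.8, 0.9]
finger_gap: 58.8
```

Run:
```python
from h import *
plan(616,-179.5,1,143.5)
```

```text
t 44.15 pos [ 616.6 -179.6    5.2] rot [180.    0.2 143.2] j [-21.  25.  89.  -0.  66. -74.] gap 58.8 F [-0.3  1.8  0.9]
shift [ 0.6 -0.3  4.2] rotvec [ 0.     0.004 -0.005]
```

Request:
servo_tool --pt "62 0 0 0 0 0 0" --pt "70 0 0 0 0 0 0" --pt "78 0 0 0 0 0 0" --pt "78 0 0 0 0 0 0" --pt "78 0 0 -5 0 0 0" --pt "78 0 0 -20 0 0 0" --pt "78 0 0 -35 0 0 0" --pt "78 0 0 -45 0 0 0" --pt "78 0 0 -45 0 0 0" --pt "78 0 0 -40 0 0 0"

```text
time: 45.15
tool_pos: [610.9, -177.3, 193.8]
tcp_rot: [-179.8, -0.6, 143.3]
ft_force: [0.3, -1.0, 0.1]
finger_gap: 78.0
```

Request:
servo_tool --pt "78 5 -12 -20 0 0 0" --pt "78 12 -30 -20 0 0 0" --pt "78 15 -40 -10 0 0 0" --pt "78 15 -40 0 0 0 0" --pt "78 12 -30 0 0 0 0" --pt "78 6 -12 0 0 0 0" --pt "78 0 0 0 0 0 0" --pt "78 0 0 0 0 0 0"

```text
time: 45.95
tool_pos: [461.5, -273.7, 261.9]
tcp_rot: [-180.0, 0.8, 143.4]
ft_force: [0.1, 0.5, -0.5]
finger_gap: 78.2
```

Run:
```python
from h import *
S=snapshot("side");U=snapshot("top");print(sense()["time"],boards(U),boards(S,16,"side"))
for c in("blue","green"): print(c,blobs(U,c),blobs(S,c))
print(blobs(U,"orange"))
print(plane("top",[(198.1,162.7),(217.9,151.1),blobs(U,"orange")[0][0]],173).round())
cv2.imwrite("pics/g.png",np.hstack([cv2.resize(S[80:330,150:350],None,fx=2,fy=2),cv2.resize(U[80:280,130:390],None,fx=1.5,fy=2.5)]))
```

```text
46.05 [(-148, 322, 153, 90, 92), (615, -176, 119, 60, 143)] [(538, -280, 122, 62, 144), (613, -180, 122, 62, 143)]
blue [([433.8, 179.4], 753), ([198.2, 162.7], 96), ([502.5, 281.9], 901), ([494.5, 322.3], 29)] [([1.7, 57.8], 115), ([272.7, 134.2], 83), ([326.9, 364.7], 526)]
green [([232.4, 102.8], 88), ([218.0, 151.2], 102), ([20.2, 211.3], 1557), ([50.4, 196.3], 59), ([138.5, 230.4], 66), ([169.7, 277.6], 82)] [([207.4, 43.8], 980), ([160.5, 132.3], 87), ([287.7, 145.5], 107), ([341.1, 152.4], 93)]
[([175.1, 173.9], 76)]
[[627. 172. 173.]
 [670. 103. 173.]
 [586. 253. 173.]]
```

View pics/g.png

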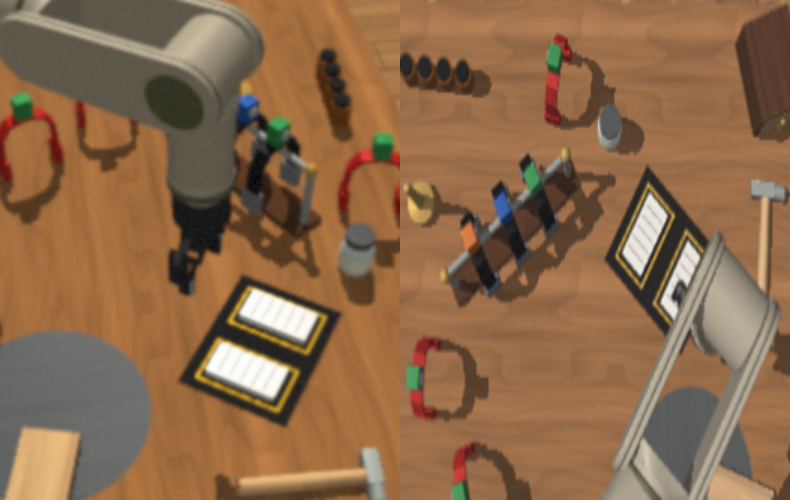

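The last look shows all three headbands astride the bar with matching leg geometry, so no visible tilt. Both boards are in their bays and the bystanders haven't moved. Handing in.

```bash
python3 -c "
from bench import *
print(hand_in())"
```

```text
the job is handed in; nothing more can be done
None
```

The job is handed in: all three headbands present (orange, blue, green; I saw no yellow one) hang on the bar, and each board lies in its own bay. The hand-in gives no verdict, so this rests on my last camera checks, at 46 s on the robot's clock.

- **Headbands:** Each was gripped by its lamp box, lifted over the bar and lowered until it touched. The boxes sit close to the bar line. From the top view alone orange reads about 15 mm off the axis, of which I put about 6 mm down to view bias; the limit is 30 mm. The legs look alike on all three, so I saw no tilt. The arm hid orange from the side camera in the last frame.
- **Boards:** Both were gripped across their width and slid along the bench. After I had placed board b, it was knocked about 24 mm lengthwise, so I slid it back. At the last look board a was at (538, -280) mm and board b at (614, -178) mm. Both are within about 3 mm of their bay centres and 1° of the bay direction. The two cameras disagree by up to 4 mm on board b. The arm hid board a from the top camera at the end, so its reading is from the side camera; the look before that agreed.
- **Bystanders:** The jar, hammer and ring cone looked undisturbed; the cone was partly behind the arm from the side in the last frame.

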